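# Collect the long data loggers from the keyhole board

### The job

Unlock the hanging board by sliding its lock bar fully open to the left. Then take every long data logger off its stud (lift it until the stud head is in the wide part of the keyhole, then draw it forward) and stand each upright in a compartment of its own in the grey caddy, leaving the short look-alikes hanging. When all the long ones are in the caddy, slide the lock bar fully shut again; leave the bottles behind the board where they are.

Things in the scene. Friction and masses are not known exactly. Their poses are not given: they have to be found in the camera images.
- lock (a joint): lock bar along the top of the hanging board, slides along the board's +y; 0 = locked (a steel tooth stands 4 mm above the plate of every hanging logger, so none can rise), 0.04 m = fully open (teeth beside the plates). It stays where it is left; about 2 N of friction.
- lock_grip (a point): point in the black upright grip of the lock bar, 16 mm along the board (y) x 18 mm across (x), its top 16 mm above the point; at the left end (+y) of the board, 35 mm of free grip below its top. Moves with the bar; axes as the board's.
- rail: fixed grey hanging board on an aluminium foot, 420 mm wide, 156 high. Origin on the work surface under the middle of its front face; x into the board (away from the robot), y along it to the left, z up. Five studs in front at 130 mm height, at y = -180, -90, 0, 90, 180 mm: shank 8 mm diameter, 7 long, then a head 16 mm diameter, 4 thick. Loggers hang on them in any order; some are empty.
- stud_mid (a point): axis of the middle stud at the board's face, axes as the board's. Keyhole in the plate of each logger on such a stud: upright, narrow (11 mm) at the top, where the shank sits as it hangs, with a 24 mm square opening below. The logger must rise 28 mm (25 to 31) to bring the stud head into the opening, then comes free when drawn forward (-x) by 14 mm or more.
- caddy: loose grey plastic carrying caddy, 202 mm long (y) x 70 mm wide (x) x 79 mm high, 4 mm walls, open on top; origin at the centre of its underside, z up. Three compartments in a row along its y. About 0.9 kg.
- wash_bottle: bystander: white wash bottle, 184 mm tall, behind the board; origin at the centre of its underside
- reagent_b: bystander: white reagent bottle with a blue cap, 115 mm tall, behind the board; origin at the centre of its underside
- caddy_a (a point): centre of the inner floor (4 mm above the underside) of the compartment at the +y end; inside 62 mm along both caddy axes, walls 75 mm above the floor. Axes as the caddy's. A logger goes in with its width along the caddy's x, either way round; as its plate stands out behind, its case's centre belongs 7 mm off the compartment's centre, toward the case's front.
- caddy_b (a point): centre of the inner floor (4 mm above the underside) of the compartment in the middle; inside 62 mm along both caddy axes, walls 75 mm above the floor. Axes as the caddy's. A logger goes in with its width along the caddy's x, either way round; as its plate stands out behind, its case's centre belongs 7 mm off the compartment's centre, toward the case's front.
- caddy_c (a point): centre of the inner floor (4 mm above the underside) of the compartment at the -y end; inside 62 mm along both caddy axes, walls 75 mm above the floor. Axes as the caddy's. A logger goes in with its width along the caddy's x, either way round; as its plate stands out behind, its case's centre belongs 7 mm off the compartment's centre, toward the case's front.
- long_1_center (a point): long data logger (two or three are present): white box case 44 wide (y) x 34 deep (x) x 130 mm tall (z), dark display high on its front. The point is the case's centre: top and underside 65 mm above and below it. z up, x to its back (into the board as it hangs). A 40 mm wide steel keyhole plate stands out behind, its rear face 31 mm behind the point; stud axis 20 mm above the point as it hangs. 160 g.
- long_2_center (a point): long data logger (two or three are present): white box case 44 wide (y) x 34 deep (x) x 130 mm tall (z), dark display high on its front. The point is the case's centre: top and underside 65 mm above and below it. z up, x to its back (into the board as it hangs). A 40 mm wide steel keyhole plate stands out behind, its rear face 31 mm behind the point; stud axis 20 mm above the point as it hangs. 160 g.
- long_3_center (a point): long data logger (two or three are present): white box case 44 wide (y) x 34 deep (x) x 130 mm tall (z), dark display high on its front. The point is the case's centre: top and underside 65 mm above and below it. z up, x to its back (into the board as it hangs). A 40 mm wide steel keyhole plate stands out behind, its rear face 31 mm behind the point; stud axis 20 mm above the point as it hangs. 160 g.
- short_1_center (a point): short data logger (both are always present; leave it hanging): white box case 44 wide (y) x 34 deep (x) x 95 mm tall (z), dark display high on its front. The point is the case's centre: top and underside 47.5 mm above and below it. z up, x to its back (into the board as it hangs). A 40 mm wide steel keyhole plate stands out behind, its rear face 31 mm behind the point; stud axis 2.5 mm above the point as it hangs. 117 g.
- short_2_center (a point): short data logger (both are always present; leave it hanging): white box case 44 wide (y) x 34 deep (x) x 95 mm tall (z), dark display high on its front. The point is the case's centre: top and underside 47.5 mm above and below it. z up, x to its back (into the board as it hangs). A 40 mm wide steel keyhole plate stands out behind, its rear face 31 mm behind the point; stud axis 2.5 mm above the point as it hangs. 117 g.
Not all that is in view belongs to the job. What is shaped like the part that bears long_1_center but orange is not meant.

How it is judged (in metres and radians):
On the way, in this order (a step that is already met when the one before it is completed fails the run):
1. the lock bar is slid open (at least 34 mm) (value of joint lock above 0.034 m), for 0.2 s.
2. every long logger stands upright in the caddy, the lock bar still open (z of long_1_center in the frame of caddy between 0.06 and 0.076 m and x of long_1_center in the frame of caddy between -0.035 and 0.035 m and y of long_1_center in the frame of caddy between -0.095 and 0.095 m and angle between each of long_1_center, long_2_center, long_3_center's own z axis and vertical below 0.2 rad and z of long_2_center in the frame of caddy between 0.06 and 0.076 m and x of long_2_center in the frame of caddy between -0.035 and 0.035 m and y of long_2_center in the frame of caddy between -0.095 and 0.095 m and z of long_3_center in the frame of caddy between 0.06 and 0.076 m and x of long_3_center in the frame of caddy between -0.035 and 0.035 m and y of long_3_center in the frame of caddy between -0.095 and 0.095 m and value of joint lock above 0.02 m), for 0.3 s.
At the end, for the whole second after the job is handed in: Every long logger present stands on the floor of a caddy compartment, within 0.2 rad of upright, released and at rest; the lock bar is shut again (within 6 mm); the short loggers hang where they hung (within 20 mm); the caddy stands flat (z of long_1_center in the frame of caddy between 0.06 and 0.076 m and x of long_1_center in the frame of caddy between -0.035 and 0.035 m and y of long_1_center in the frame of caddy between -0.095 and 0.095 m and angle between each of long_1_center, long_2_center, long_3_center's own z axis and vertical below 0.2 rad and z of long_2_center in the frame of caddy between 0.06 and 0.076 m and x of long_2_center in the frame of caddy between -0.035 and 0.035 m and y of long_2_center in the frame of caddy between -0.095 and 0.095 m and z of long_3_center in the frame of caddy between 0.06 and 0.076 m and x of long_3_center in the frame of caddy between -0.035 and 0.035 m and y of long_3_center in the frame of caddy between -0.095 and 0.095 m and contact force between the fingers and long_1 below 0.2 N and contact force between the fingers and long_2 below 0.2 N and contact force between the fingers and long_3 below 0.2 N and value of joint lock below 0.006 m and angle between caddy's own z axis and vertical below 0.1 rad and linear speed of each of long_1, long_2, long_3 below 0.03 m/s and distance of each of short_1_center, short_2_center from where it was at the start of the episode below 0.02 m); the robot touches nothing.
It fails at once if a short logger is taken or knocked off its stud (distance of any of short_1_center, short_2_center from where it was at the start of the episode above 0.04 m).
It fails at once if a bottle behind the board is displaced by more than 40 mm (distance of any of wash_bottle, reagent_b from where it was at the start of the episode above 0.04 m).
It fails at once if the caddy is tipped (angle between caddy's own z axis and vertical above 0.35 rad).
Of long_1, long_2, long_3 only 2 to 3 are there at a start; the rules pass over those that are not, and their reading is None.
At some moment in a run one of caddy may be knocked a few centimetres aside while the robot is not near it.
It also fails if it takes over 208 s, if anything falls off the work surface, if the arm or the gripper's body presses on something with over 40 N, if the wrist force passes 120 N, or if a joint passes its speed limit or range.

### The arm

A 6-joint arm with a two-finger parallel gripper is mounted at the origin on a cart in front of the work surface, level with it; the furniture and walls round the work are solid. World frame = base frame: x ahead of the robot, y to its left, z up, the work surface at z = 0. Lengths are in mm, angles in rad, forces in N, time in s.
With the tool pointing down it reaches from about 375 to 900 mm from the base axis. Payload 3.1 kg.
Tool frame: the origin (TCP) lies midway between the tips of the shut fingers; the grasp point (between the pads) lies 19 mm behind it; z points along the fingers, x is the direction in which the jaws open and shut, and the axes are right-handed (so a half turn about z gives the same grasp; the last joint's range is limited). The gripper opens to 85 mm and grips with 20 to 120 N. Pads are 22 mm wide; open, the fingers measure 114 mm over their backs; the gripper's body (76 mm by 85 mm) begins 54 mm behind the grasp point. The pads swing forward as they close: fully open they stand 13 mm farther back than shut.
Start: joints at [0.997, 0.527, 1.433, -0, 1.181, -0.178], TCP at [240.925, 576.673, 196.51] pointing down, gripper open.
Joint ranges: [-3.08, 3.08], [-0.75, 2.2], [0.22, 2.44], [-1.43, 4.57], [0, 2.65], [-2.85, 2.85]. Speed limits (rad/s): [2.79, 2.79, 3.14, 3.14, 3.14, 3.14].

### API

Orientations are given as a rotation vector (axis times angle).
In Python, from plant import manip, eyes gives the robot as it stands. The module is installed in compiled form; this text tells all that it offers.
- The arm moves only by the shell command python3 -m crank 'ROWS'. ROWS is JSON, one flat list of numbers, 7 for each row, row after row: the shift along the tool's x, y, z in mm, then the turn, a rotation vector about the tool's x, y, z in degrees, then the finger opening in mm, from 0 to 85.4. A call has 1 to 20 rows; each row shifts and turns the pose as measured when the row begins, along the tool's axes as they then stand; what a row does not reach is not made up. A row lasts 1/8 s, in which the tool goes at most 62.5 mm and 10.7 degrees, less where a joint would pass 70% of its speed; a pose out of reach is approached as far as the arm can. A call with a gripper value outside its range is refused whole. The fingers move at their own pace and stop on an object; the grip force is fixed at half the most. Time passes only in rows, so rows that do not move let the fingers close. It gives the time, the measured TCP pose, the force and the opening at its end, in the units of the state.
- manip.observe(): the state, without advancing time (a new reading comes with each control period).
- eyes.read_camera(name): name is "scene" or "top" or "wrist"; returns a dict with "frame" (480x640x3 uint8, blue, green, red), "fx", "fy", "cx", "cy" (pixels), "view" (4x4, takes a point from world to camera coordinates); the wrist camera has in their place "hand_eye" (4x4, takes a point from camera to tool coordinates, whose origin is the TCP and whose axes are the tool frame's). Camera axes: x right, y down, z forward; pixel columns grow to the right and rows downward; lengths in mm; the calibration is good to about 2 mm. A picture is of the moment at which its call begins: read the wrist's pose just before it. There is no depth.
- manip.finish_job(): hands the job in, once; it reports no verdict.
The state is a dict: "clock": time; "qpos": joint angles; "joint_vel": joint speeds; "effort": joint torques, N m; "tool_pos": TCP position; "eef_rot": TCP orientation; "wrist_force": force on the tool from outside, world axes, zero at the start; "torque": the same for the moment, N m; "grip_width": opening from 0.0 (shut) to 1.0 (fully open).
Only numpy, scipy, OpenCV 4.12 (cv2) and the standard library are available. Lean on these libraries where they do the work, as an engineer would, in place of code of your own. Each camera call takes 0.05 s, during which the arm holds its last target.

## Working session

There is one attempt and no reset: what is moved stays moved. The work goes in short steps, Python scripts to look and compute and a shell command to move; the robot and the scene stay as the last step left them, time stands still between calls to the robot, and variables do not carry over. Pictures are saved under pics/ and viewed, and the job is handed in when it is done.

```bash
mkdir -p pics; ls; python3 - <<'E'
from plant import manip, eyes
import cv2, numpy as np
s=manip.observe(); print(s)
for n in ("scene","top","wrist"):
    d=eyes.read_camera(n); cv2.imwrite(f"pics/{n}0.png",d["frame"])
    print(n,d["fx"],d["fy"],d["cx"],d["cy"]); print(np.round(d.get("view",d.get("hand_eye")),3).tolist())
E
```

```text
pics
{'clock': 0.0, 'qpos': array([ 9.96474898e-01,  5.28466584e-01,  1.43389639e+00, -1.10251914e-05,
        1.18140503e+00, -1.78488712e-01]), 'joint_vel': array([ 0.00024817,  0.00174582, -0.00034566,  0.0028125 , -0.00255529,
        0.00178575]), 'effort': array([-1.26588347e-04, -4.42354167e+01, -1.78026277e+01, -1.33885637e-04,
        8.28991615e-03, -1.21042623e-05]), 'tool_pos': array([240.51901777, 576.01155304, 195.53533073]), 'eef_rot': array([ 2.61413751,  1.74080041, -0.00312796]), 'wrist_force': array([-0.10774207,  0.19488541,  0.0874827 ]), 'torque': array([-0.042575  ,  0.00216963,  0.01210835]), 'grip_width': 0.9973173223928716}
scene 610.4713090563713 610.4713090563713 315.2433833013255 250.8925561759905
[[0.514, -0.857, -0.019, -258.162], [-0.482, -0.27, -0.834, 393.483], [0.709, 0.438, -0.552, 1066.721], [0.0, 0.0, 0.0, 1.0]]
top 550.0794797934709 550.0794797934709 320.9231435207579 240.24221461179474
[[-0.02, -1.0, -0.008, 31.74], [-0.99, 0.021, -0.138, 587.0], [0.139, 0.005, -0.99, 1423.345], [0.0, 0.0, 0.0, 1.0]]
wrist 375.89178995124576 375.89178995124576 323.6609995199952 235.3041459942588
[[1.0, -0.0, 0.0, 0.153], [0.0, 0.951, 0.31, -79.317], [-0.0, -0.31, 0.951, -177.622], [0.0, 0.0, 0.0, 1.0]]
```

View pics/scene0.png

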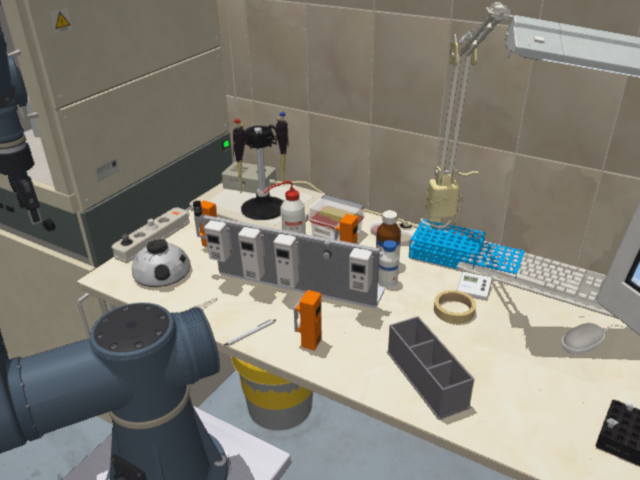

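View pics/top0.png

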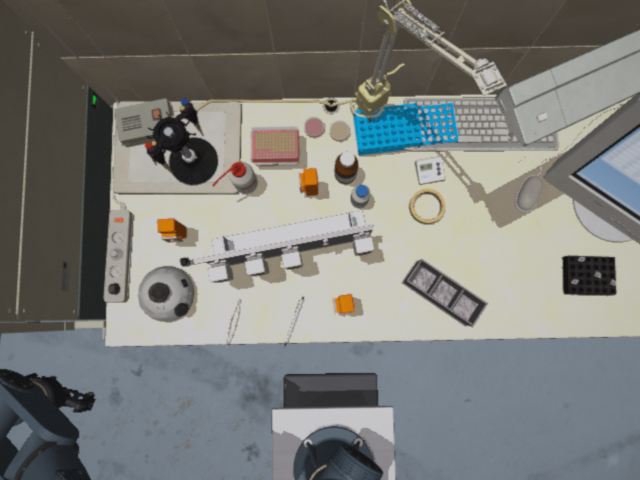

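View pics/wrist0.png

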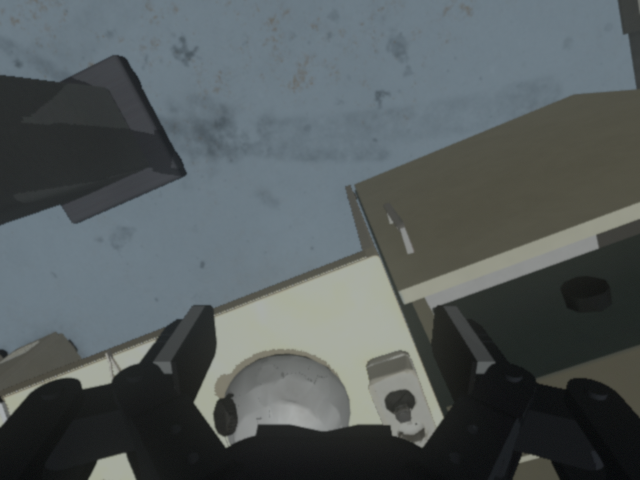

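The scene view shows four white loggers, at about (216,240), (250,253), (286,260) and (360,268), with an empty stud at (328,252). The orange decoys are at (310,320), (207,222) and (348,228). The caddy is at (430,362). Next I'll crop to tell long loggers from short ones.

```bash
python3 - <<'E'
import cv2, numpy as np
a=cv2.imread("pics/scene0.png")[190:315,175:405]; cv2.imwrite("pics/c1.png",cv2.resize(a,None,fx=3.4,fy=3.4,interpolation=cv2.INTER_CUBIC))
a=cv2.imread("pics/top0.png")[190:335,170:500]; cv2.imwrite("pics/c2.png",cv2.resize(a,None,fx=2.4,fy=2.4,interpolation=cv2.INTER_CUBIC))
E
```

```text
(no output)
```

View pics/c1.png

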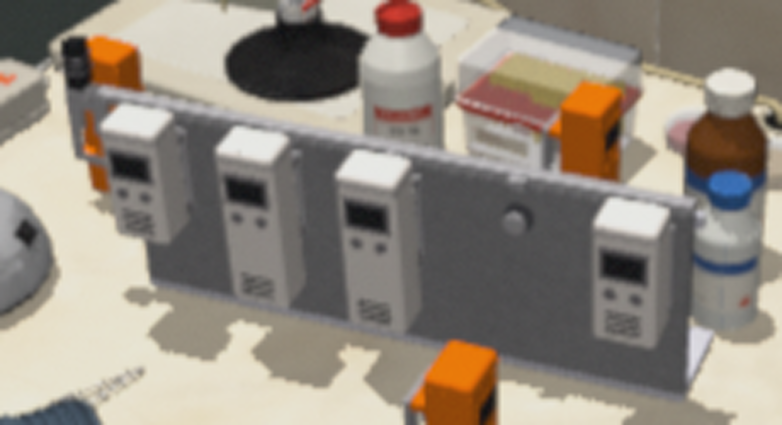

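View pics/c2.png

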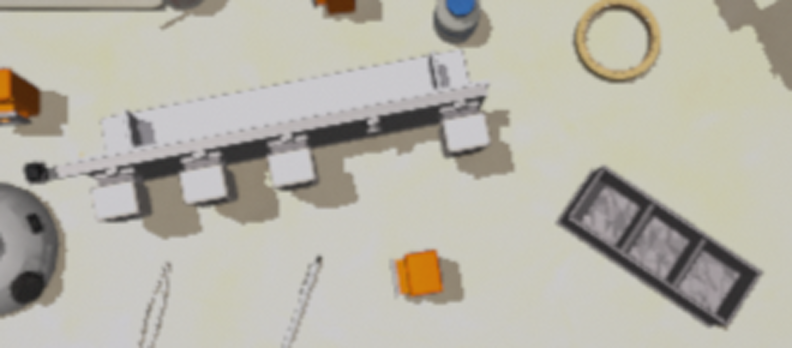

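The close crop is clear. The loggers on studs y=+90 and y=0 are long: crop rows 130–305 and 150–330. The outer two are short: rows 105–240 and 200–345. The stud at y=-90 is empty, so there are two long loggers. Next I'll measure the tops, the grip and the caddy.

```bash
cat > h.py <<'E'
import numpy as np, cv2
from scipy.spatial.transform import Rotation as R
from plant import manip, eyes
def cam(n):
    if n=="wrist":
        s=manip.observe(); d=eyes.read_camera(n)
        T=np.eye(4);T[:3,:3]=R.from_rotvec(s["eef_rot"]).as_matrix();T[:3,3]=s["tool_pos"]
        d["M"]=T@np.array(d["hand_eye"])
    else:
        d=eyes.read_camera(n); d["M"]=np.linalg.inv(d["view"])
    return d
def ray(d,u,v):
    r=d["M"][:3,:3]@np.array([(u-d["cx"])/d["fx"],(v-d["cy"])/d["fy"],1.]); return d["M"][:3,3],r/np.linalg.norm(r)
def onz(d,u,v,z):
    o,r=ray(d,u,v); return o+r*(z-o[2])/r[2]
def proj(d,p):
    q=np.linalg.inv(d["M"])@np.append(p,1); return np.array([d["fx"]*q[0]/q[2]+d["cx"],d["fy"]*q[1]/q[2]+d["cy"]])
def tri(a,b):
    (o1,r1),(o2,r2)=a,b
    t=np.linalg.lstsq(np.c_[r1,-r2],o2-o1,rcond=None)[0]; p,q=o1+r1*t[0],o2+r2*t[1]
    return (p+q)/2,np.linalg.norm(p-q)
def state():
    s=manip.observe(); m=R.from_rotvec(s["eef_rot"]).as_matrix()
    print("t",round(s["clock"],2),"tcp",np.round(s["tool_pos"],1),"F",np.round(s["wrist_force"],1),"g",round(s["grip_width"]*85.4,1),"\nX",np.round(m[:,0],3),"Y",np.round(m[:,1],3),"Z",np.round(m[:,2],3),"q",np.round(s["qpos"],2)); return s,m
E
python3 - <<'E'
from h import *
d=cam("top"); print("cam",d["M"][:3,3])
f=d["frame"]
# enlarge crop of each logger and print
g=cv2.cvtColor(f,cv2.COLOR_BGR2HSV)
a=f[235:290,175:385]; cv2.imwrite("pics/c3.png",cv2.resize(a,None,fx=3.8,fy=3.8,interpolation=cv2.INTER_NEAREST))
m=((g[...,1]<25)&(g[...,2]>195)).astype(np.uint8)*255
cv2.imwrite("pics/m.png",cv2.resize(m[235:290,175:385],None,fx=3.8,fy=3.8,interpolation=cv2.INTER_NEAREST))
E
```

```text
cam [ 384.62661398   11.86686871 1491.1096105 ]
```

View pics/c3.png

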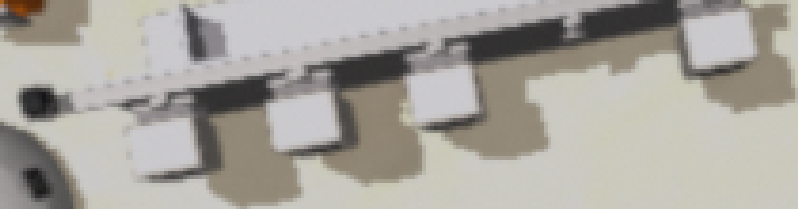

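View pics/m.png

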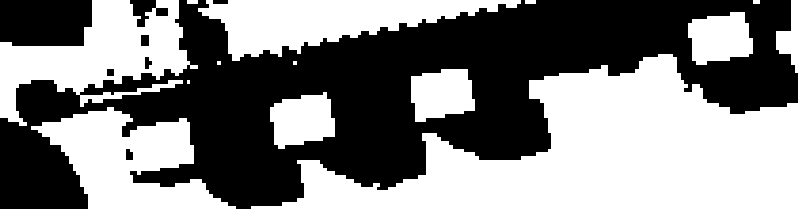

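The mask isolates all four top faces (crop centres about (162,148), (303,121), (443,95) and (720,38)), and the black grip is at (38,103).

```bash
cat >> h.py <<'E'
def tops(d):
    g=cv2.cvtColor(d["frame"],cv2.COLOR_BGR2HSV)
    m=((g[...,1]<25)&(g[...,2]>195)).astype(np.uint8)*255
    m=cv2.morphologyEx(m,cv2.MORPH_OPEN,np.ones((3,3)))
    n,l,st,c=cv2.connectedComponentsWithStats(m,connectivity=4)
    return [(c[i],st[i],cv2.minAreaRect(np.argwhere(l==i)[:,::-1].astype(np.float32))) for i in range(1,n) if 100<st[i,4]<600]
def caddyfit(d):
    g=cv2.cvtColor(d["frame"],cv2.COLOR_BGR2HSV)
    m=((g[...,2]<150)&(g[...,1]<70)).astype(np.uint8)*255
    return m
E
python3 - <<'E'
from h import *
d=cam("top"); P=[]
for c,st,r in tops(d):
    p=onz(d,*c,175); print(np.round(c,1),st,np.round(r[1],1),round(r[2],1),np.round(p,1))
    if 200<c[0]<380 and 240<c[1]<280: P.append(p)
P=sorted(P,key=lambda p:-p[1])
P=np.array(P)[:,:2]; Y=np.array([180,90,0,-180.][:len(P)])
# rigid fit
A=np.c_[-31*np.ones(len(Y)),Y]; 
print(np.diff(P,axis=0), np.linalg.norm(np.diff(P,axis=0),axis=1))
ca,cp=A.mean(0),P.mean(0); H=(A-ca).T@(P-cp); U,S,V=np.linalg.svd(H); Rm=V.T@U.T
print("R",Rm,"yaw",np.arctan2(Rm[1,0],Rm[0,0]),"origin",cp-Rm@ca,"res",P-((A-ca)@Rm.T+cp))
g=cv2.cvtColor(d["frame"],cv2.COLOR_BGR2HSV)
m=(g[...,2]<60).astype(np.uint8); n,l,st,c=cv2.connectedComponentsWithStats(m[:, :])
for i in range(1,n):
    if 170<c[i][0]<205 and 245<c[i][1]<275 and st[i,4]>15: print("grip",c[i],st[i],onz(d,*c[i],190),onz(d,*c[i],172))
# caddy
m=caddyfit(d); cs,_=cv2.findContours(m,cv2.RETR_EXTERNAL,cv2.CHAIN_APPROX_NONE)
for k in cs:
    if cv2.contourArea(k)>800:
        r=cv2.minAreaRect(k); 
        if 380<r[0][0]<500 and 240<r[0][1]<340: print("caddy",r,[np.round(onz(d,*b,79),1) for b in cv2.boxPoints(r)],onz(d,*r[0],79))
a=d["frame"][240:335,390:500]; cv2.imwrite("pics/c4.png",cv2.resize(a,None,fx=6,fy=6,interpolation=cv2.INTER_NEAREST))
E
```

```text
[409.7 161.5] [399 153  30  22 314] [18.8 30.3] 43.4 [ 759.7 -203.4  175. ]
[430.  175.1] [419 165  25  17 199] [14.6 23.7] 79.4 [ 724.5 -251.8  175. ]
[394.8 183.3] [387 180  16   8 109] [ 7. 15.] 90.0 [ 705.7 -164.8  175. ]
[433.5 205.7] [429 197  10  18 127] [17.  9.] 90.0 [ 647.8 -256.6  175. ]
[439.6 231.1] [434 223  12  18 154] [17. 11.] 90.0 [ 584.9 -268.4  175. ]
[363.9 244.4] [356 238  17  14 183] [11.8 15.5] 80.5 [556.4 -84.4 175. ]
[290.8 259.1] [283 253  17  13 185] [11.8 15.8] 80.5 [524.6  92.4 175. ]
[254.  266.1] [246 260  17  13 185] [11.8 15.8] 80.5 [509.6 180.9 175. ]
[448.  272.2] [435 264  25  17 112] [28.8  6.2] 31.0 [ 485.3 -283.4  175. ]
[[  15.01879448  -88.51754265]
 [  31.77224631 -176.79150058]] [ 89.78262384 179.62380219]
R [[ 0.98480147 -0.17368381]
 [ 0.17368381  0.98480147]] yaw 0.17456910833575498 origin [576.33066223 -20.25204618] res [[ -4.97173544  29.31006306]
 [ -5.58448394  29.42465265]
 [ 10.55621938 -58.7347157 ]]
grip [184.56521739 261.2173913 ] [181 258   9   7  46] [523.12856335 344.41688631 190.        ] [525.04464718 349.01749818 172.        ]
caddy ((444.4349060058594, 292.92376708984375), (83.32823944091797, 31.674579620361328), 34.2490348815918) [array([ 468.4, -183.6,   79. ]), array([ 534.9, -232.2,   79. ]), array([ 411.3, -401.9,   79. ]), array([ 346.4, -352.9,   79. ])] [ 439.75068006 -293.12135143   79.        ]
```

View pics/c4.png

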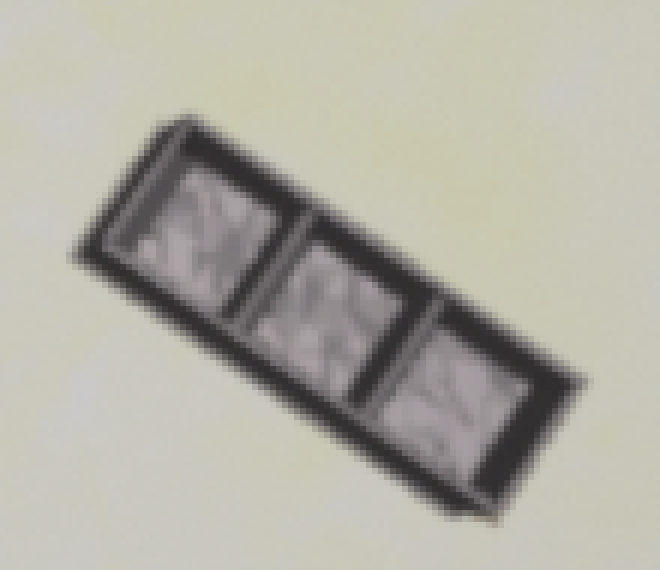

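```bash
python3 - <<'E'
from h import *
s,m=state()
t=cam("top"); c=cam("scene")
a=c["frame"][190:260,180:250]; cv2.imwrite("pics/c5.png",cv2.resize(a,None,fx=8,fy=8,interpolation=cv2.INTER_NEAREST))
a=t["frame"][245:280,170:220]; cv2.imwrite("pics/c6.png",cv2.resize(a,None,fx=12,fy=12,interpolation=cv2.INTER_NEAREST))
for z in (160,175,190,200): 
    p=onz(t,184.5,261.2,z); print(z,p,proj(c,p))
E
```

```text
t 0.25 tcp [240.7 576.4 196. ] F [ 0.   0.1 -0.2] g 85.5 
X [ 0.386  0.923 -0.001] Y [ 0.923 -0.386 -0.   ] Z [-0.001 -0.001 -1.   ] q [ 1.    0.53  1.43  0.    1.18 -0.18]
160 [526.36791354 352.24431433 160.        ] [196.72777812 214.9708809 ]
175 [524.77066003 348.40867101 175.        ] [196.7375712  210.33594556]
190 [523.17340652 344.57302769 190.        ] [196.7475107  205.63171579]
200 [522.10857085 342.01593214 200.        ] [196.75422    202.45629447]
```

View pics/c5.png

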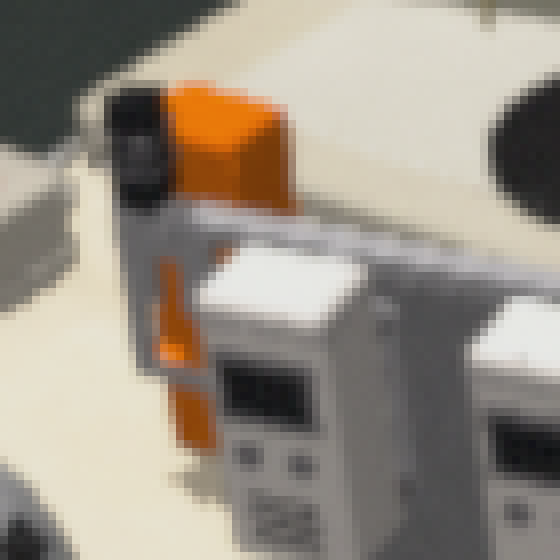

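View pics/c6.png

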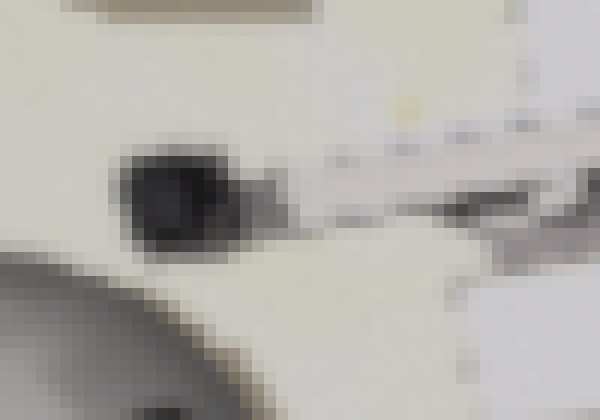

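Two decisions before the first reach:
- **Lock grip:** it could be confused with the black cap on the dome, the black pipette stand or the orange decoy behind it. The right one is the black block at scene (197,206), top (184,261), joined to the bar.
- **Loggers:** there are four white ones plus three orange. The long white ones are at scene (250,253) and (286,260).

I'll move above the grip and check with the wrist camera.

```bash
python3 -m crank '[0,0,-40,0,0,0,50, 0,0,-24,0,0,0,50, -10,35,0,0,0,0,50, -10,35,0,0,0,0,50, -10,35,0,0,0,0,50, -10,35,0,0,0,0,50, -10,35,0,0,0,0,50, -10,35,0,0,0,0,50, -10,35,0,0,0,0,50, -10,35,0,0,0,0,50, -10,35,0,0,0,0,50, -15,34,0,0,0,0,50, 0,0,0,0,0,-8,50, 0,0,0,0,0,-8,50, 0,0,0,0,0,-8,50, 0,0,0,0,0,-8.7,50, 0,0,0,0,0,0,50]'
python3 - <<'E'
from h import *
s,m=state(); d=cam("wrist"); cv2.imwrite("pics/w1.png",d["frame"])
print("proj grip top",proj(d,[522.5,344,195]))
E
```

```text
clock: 2.48
tool_pos: [531.9, 337.1, 261.6]
eef_rot: [1.998, 2.424, -0.0]
wrist_force: [0.2, 0.1, -0.4]
grip_width: 0.588
t 2.48 tcp [531.9 337.1 261.6] F [ 0.2  0.1 -0.4] g 50.2 
X [-0.191  0.982 -0.   ] Y [0.982 0.191 0.   ] Z [ 0. -0. -1.] q [ 0.39  0.47  1.34 -0.    1.33 -1.37]
proj grip top [336.11913195 223.64709795]
```

View pics/w1.png

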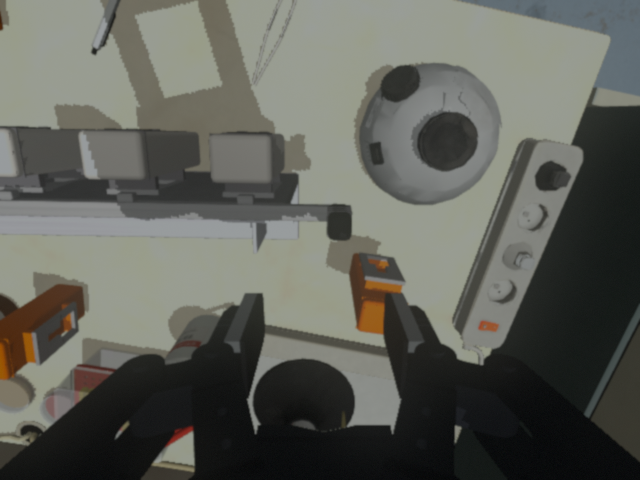

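The wrist view shows the black grip at (340,223): its top face is the lower part, about (341,229), and the front face is above it. The short logger next to it is at (245,160).

```bash
python3 - <<'E'
from h import *
s,m=state(); d=cam("wrist")
a=d["frame"][190:260,290:370]; cv2.imwrite("pics/w1c.png",cv2.resize(a,None,fx=8,fy=8,interpolation=cv2.INTER_NEAREST))
for uv in ((341,229),(341,224),(329,240),(352,240)): print(uv,onz(d,*uv,195))
# short logger top corner check
E
```

```text
t 2.52 tcp [531.9 337.1 261.6] F [-0.5  0.7  1.2] g 50.0 
X [-0.19   0.982 -0.   ] Y [ 0.982  0.19  -0.   ] Z [ 0. -0. -1.] q [ 0.39  0.47  1.34 -0.    1.33 -1.37]
(341, 229) [525.53529266 348.00385893 195.        ]
(341, 224) [522.07094047 347.28308351 195.        ]
(329, 240) [534.82692075 341.52997964 195.        ]
(352, 240) [531.82927817 357.01935542 195.        ]
```

View pics/w1c.png

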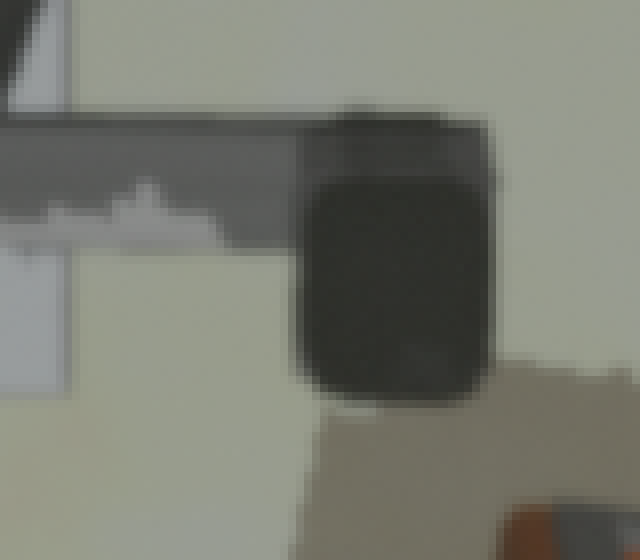

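```bash
python3 -m crank '[11.3,-6,0,0,0,1,50, 0,0,20,0,0,0,50, 0,0,20,0,0,0,50, 0,0,0,0,0,0,50]'
python3 - <<'E'
from h import *
s,m=state(); d=cam("wrist"); cv2.imwrite("pics/w2.png",d["frame"])
E
```

```text
clock: 3.08
tool_pos: [524.0, 347.8, 221.4]
eef_rot: [2.029, 2.397, 0.002]
wrist_force: [-1.2, 0.2, -0.1]
grip_width: 0.584
t 3.08 tcp [524.  347.8 221.4] F [-1.2  0.2 -0.1] g 49.9 
X [-0.165  0.986  0.   ] Y [0.986 0.165 0.002] Z [ 0.002  0.001 -1.   ] q [ 0.41  0.51  1.4  -0.    1.24 -1.33]
```

View pics/w2.png

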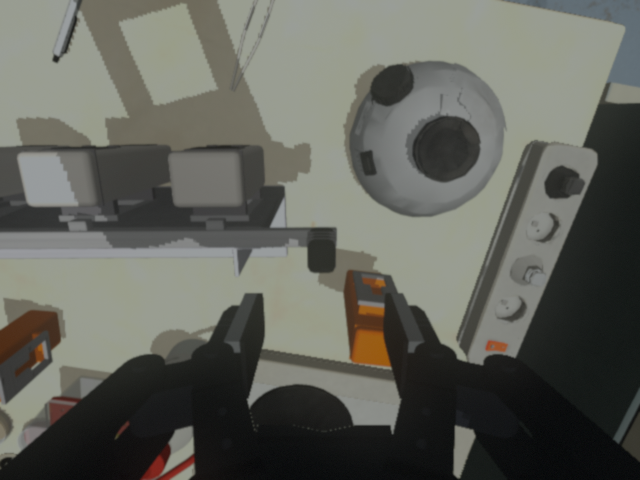

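The grip is at (321,258), centred between the fingers at columns 240 and 400. I'll descend and close.

```bash
python3 -m crank '[0,0,20,0,0,0,50, 0,0,20,0,0,0,50, 0,0,13,0,0,0,50, 0,0,0,0,0,0,10, 0,0,0,0,0,0,10, 0,0,0,0,0,0,10, 0,0,0,0,0,0,10, 0,0,0,0,0,0,10]'
python3 -c "from h import *; state()"
```

```text
clock: 4.12
tool_pos: [530.3, 350.6, 176.0]
eef_rot: [2.028, 2.388, 0.026]
wrist_force: [0.1, -0.5, 0.5]
grip_width: 0.118
t 4.12 tcp [530.3 350.6 176. ] F [ 0.1 -0.5  0.5] g 10.1 
X [-0.162  0.987  0.004] Y [0.987 0.162 0.018] Z [ 0.017  0.007 -1.   ] q [ 0.41  0.56  1.44 -0.    1.12 -1.32]
```

```bash
python3 - <<'E'
from h import *
s,m=state(); d=cam("wrist"); cv2.imwrite("pics/w3.png",d["frame"])
c=cam("scene"); a=c["frame"][130:280,150:400]; cv2.imwrite("pics/s3.png",cv2.resize(a,None,fx=3.2,fy=3.2,interpolation=cv2.INTER_CUBIC))
E
```

```text
t 4.12 tcp [530.3 350.6 176. ] F [ 0.1 -0.5  0.5] g 10.1 
X [-0.162  0.987  0.004] Y [0.987 0.162 0.018] Z [ 0.017  0.007 -1.   ] q [ 0.41  0.56  1.44 -0.    1.12 -1.32]
```

View pics/w3.png

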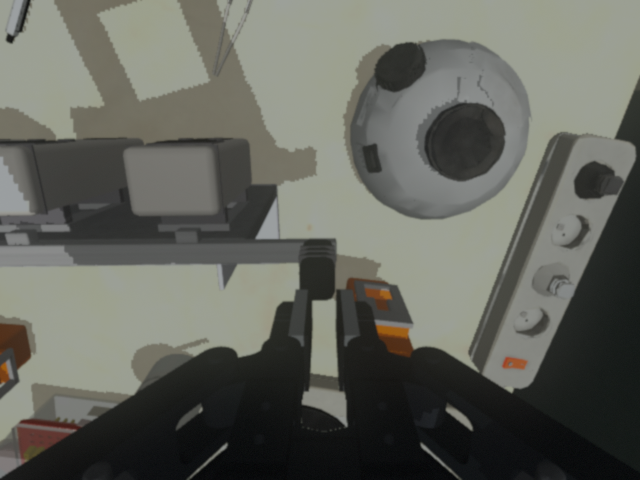

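View pics/s3.png

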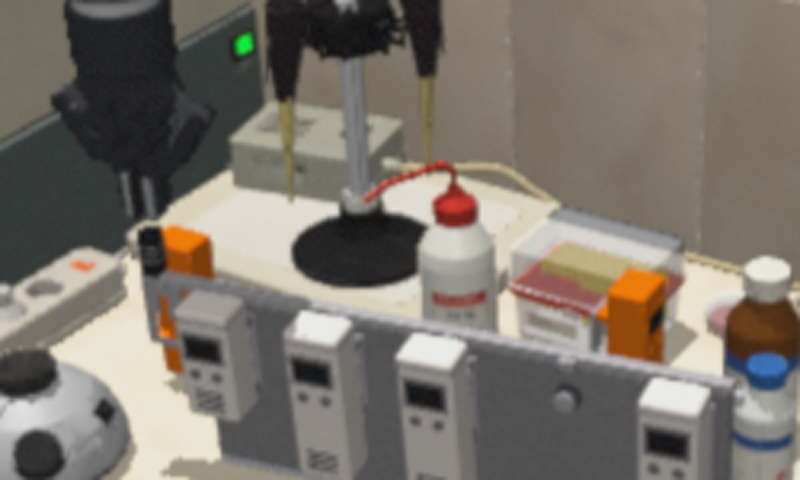

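The fingers closed to 10 mm and touched something: the tool tilted and rose 8 mm. I suspect my grip height is wrong, so I'll triangulate it from several views.

```bash
python3 - <<'E'
from h import *
a=cv2.imread("pics/w2.png")[210:290,270:360]; cv2.imwrite("pics/w2c.png",cv2.resize(a,None,fx=8,fy=8,interpolation=cv2.INTER_NEAREST))
a=cv2.imread("pics/w3.png")[230:330,270:370]; cv2.imwrite("pics/w3c.png",cv2.resize(a,None,fx=6,fy=6,interpolation=cv2.INTER_NEAREST))
E
```

```text
(no output)
```

View pics/w2c.png

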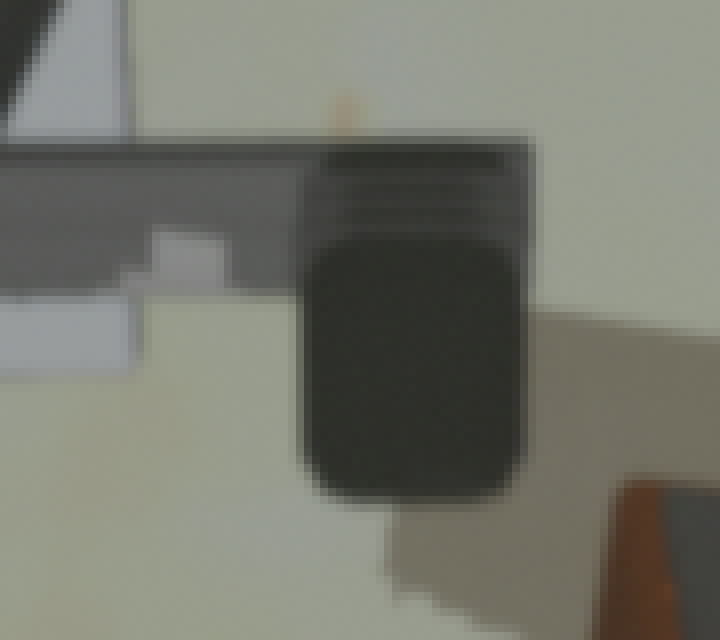

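View pics/w3c.png

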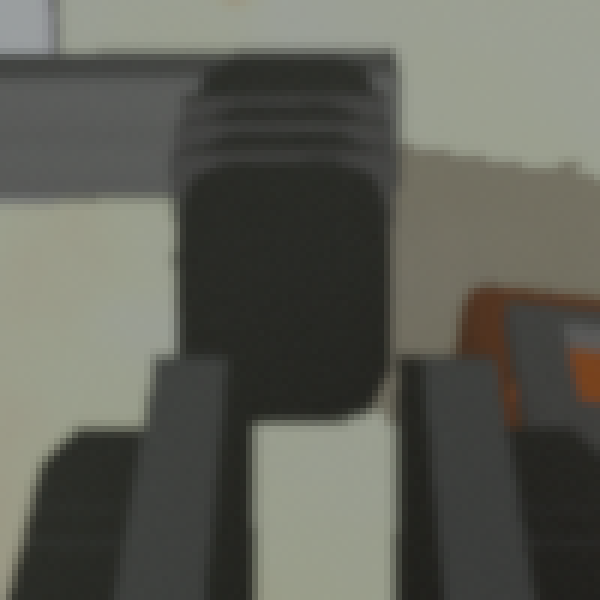

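```bash
python3 - <<'E'
from h import *
s,m=state(); c=cam("scene"); t=cam("top"); w=cam("wrist")
T=s["tool_pos"]
print("tcp scene",proj(c,T),"top",proj(t,T),"wrist",proj(w,T), "gp", proj(c,T-19*m[:,2]), proj(t,T-19*m[:,2]),proj(w,T-19*m[:,2]))
a=c["frame"][160:240,165:245]; a=cv2.resize(a,None,fx=6,fy=6,interpolation=cv2.INTER_NEAREST)
b=t["frame"][225:290,150:230]; b=cv2.resize(b,(480,390),interpolation=cv2.INTER_NEAREST)
cv2.imwrite("pics/s4.png",a); cv2.imwrite("pics/t4.png",b)
E
```

```text
t 4.22 tcp [530.3 350.5 175.9] F [ 0.1 -0.3  0.2] g 9.7 
X [-0.162  0.987  0.004] Y [0.987 0.162 0.018] Z [ 0.017  0.007 -1.   ] q [ 0.41  0.56  1.44 -0.    1.12 -1.32]
tcp scene [197.49047783 208.85485677] top [183.56998516 258.91152191] wrist [323.37672561 275.27620553] gp [196.46734842 202.1356428 ] [181.58073997 258.20774483] [323.31702605 292.00062972]
```

View pics/s4.png

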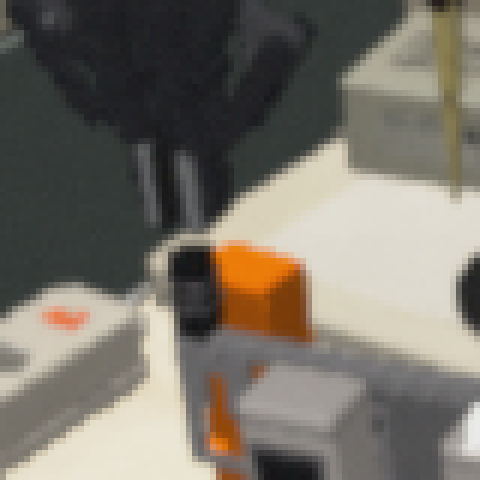

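View pics/t4.png

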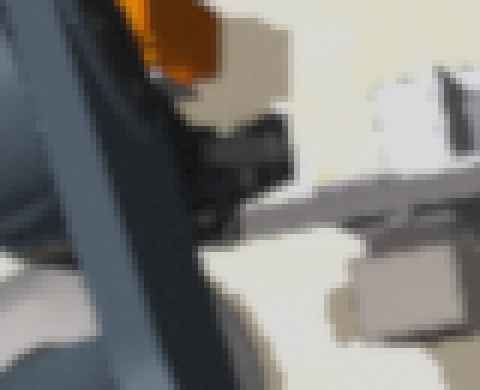

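```bash
python3 - <<'E'
from h import *
s,m=state(); c=cam("scene"); w=cam("wrist")
for a,b in (((195,198.7),(323.5,289)),((195,200),(323.5,289)),((197.5,199),(308,289)),((190.5,197.5),(337,289))):
    p,e=tri(ray(c,*a),ray(w,*b)); print(p,e,"tool",m.T@(p-s["tool_pos"]))
E
```

```text
t 4.38 tcp [530.1 350.4 175.5] F [ 0.7 -0.5 -0.8] g 10.1 
X [-0.162  0.987  0.004] Y [0.987 0.162 0.017] Z [ 0.017  0.007 -1.   ] q [ 0.41  0.56  1.44 -0.    1.12 -1.32]
[523.10167462 348.50513221 207.4298614 ] 2.43072710776466 tool [ -0.64241959  -6.62257973 -32.00757097]
[524.29991423 349.24894117 203.54662928] 0.810711330027269 tool [ -0.11868656  -5.38742909 -28.10006176]
[524.29047231 341.86062276 207.62313231] 2.86180701771294 tool [ -7.39090336  -6.52282016 -32.22692073]
[517.48613178 354.54680553 212.9520198 ] 1.6837788782442549 tool [  6.25235112 -11.08811885 -37.57995544]
```

```bash
python3 -m crank '[0,0,-20,0,0,0,10, 0,0,-20,0,0,0,0, 0,0,-20,0,0,0,0, 0,0,0,0,0,0,0, 0,0,0,0,0,0,0]'
python3 - <<'E'
from h import *
s,m=state(); c=cam("scene"); w=cam("wrist")
T=s["tool_pos"]
print(proj(c,T),proj(w,T))
a=c["frame"][140:220,165:245]; a=cv2.resize(a,None,fx=6,fy=6,interpolation=cv2.INTER_NEAREST)
cv2.circle(a,tuple(int(v) for v in (proj(c,T)-[165,140])*6),3,(0,0,255),-1)
cv2.imwrite("pics/s5.png",a)
b=w["frame"][210:370,250:400]; b=cv2.resize(b,None,fx=4,fy=3.5,interpolation=cv2.INTER_NEAREST); 
cv2.imwrite("pics/w5.png",b)
E
```

```text
clock: 5.1
tool_pos: [528.0, 349.5, 235.1]
eef_rot: [2.029, 2.39, 0.02]
wrist_force: [0.5, -0.8, -1.0]
grip_width: -0.001
t 5.1 tcp [528.  349.5 235.1] F [ 0.5 -0.8 -1. ] g -0.1 
X [-0.162  0.987  0.003] Y [0.987 0.162 0.014] Z [ 0.013  0.005 -1.   ] q [ 0.41  0.49  1.38 -0.    1.25 -1.32]
[194.09959842 187.81555965] [323.24074398 274.53716496]
```

View pics/s5.png

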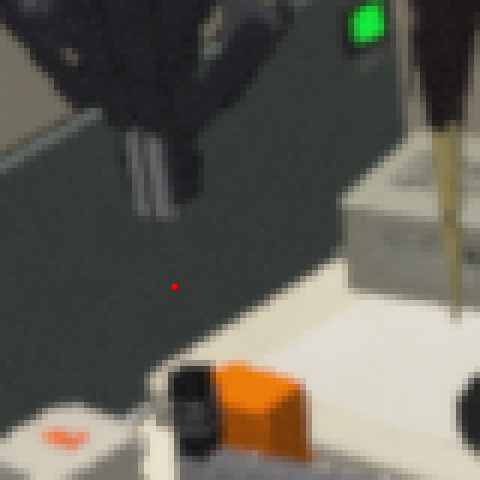

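View pics/w5.png

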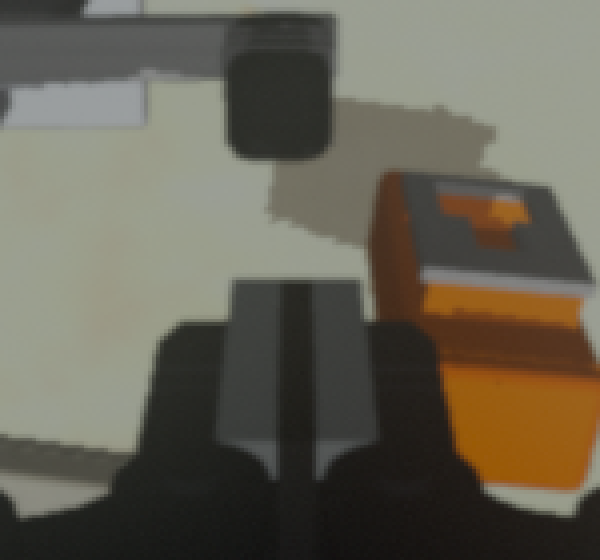

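Compared with the TCP projection, the visible finger tips sit about 30 mm nearer the wrist. In the scene view they are at (190,176), and the TCP projects to (194,188). So the earlier closure happened above the grip. I'll level the tool, reopen and go down in small steps, watching the force.

```bash
python3 -m crank '[-1.8,-4.3,0,0.8,-0.2,-0.7,50, 0,0,0,0,0,0,50, 0,0,20,0,0,0,50, 0,0,20,0,0,0,50, 0,0,10,0,0,0,50, 0,0,0,0,0,0,50]'; python3 -m crank '[0,0,8,0,0,0,50,0,0,0,0,0,0,50]'
python3 -m crank '[0,0,8,0,0,0,50,0,0,0,0,0,0,50]'
python3 - <<'E'
from h import *
s,m=state(); c=cam("scene"); w=cam("wrist")
a=c["frame"][140:220,165:245]; a=cv2.resize(a,None,fx=6,fy=6,interpolation=cv2.INTER_NEAREST)
cv2.imwrite("pics/s6.png",a)
cv2.imwrite("pics/w6.png",w["frame"])
E
```

```text
clock: 5.95
tool_pos: [523.3, 346.5, 181.8]
eef_rot: [-2.017, -2.407, 0.006]
wrist_force: [0.0, 0.1, -0.4]
grip_width: 0.585
clock: 6.2
tool_pos: [523.9, 346.8, 174.3]
eef_rot: [-2.017, -2.407, 0.004]
wrist_force: [0.7, 0.6, -0.6]
grip_width: 0.582
clock: 6.45
tool_pos: [524.3, 347.0, 166.4]
eef_rot: [-2.018, -2.408, 0.002]
wrist_force: [-0.2, -0.3, -0.1]
grip_width: 0.586
t 6.45 tcp [524.3 347.  166.4] F [-0.2 -0.3 -0.1] g 50.1 
X [-0.175  0.985 -0.001] Y [ 0.985  0.175 -0.001] Z [-0.001 -0.001 -1.   ] q [ 0.41  0.57  1.45 -0.    1.12 -1.34]
```

View pics/s6.png

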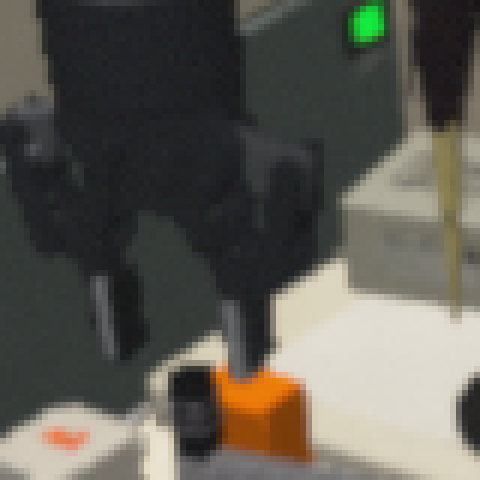

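View pics/w6.png

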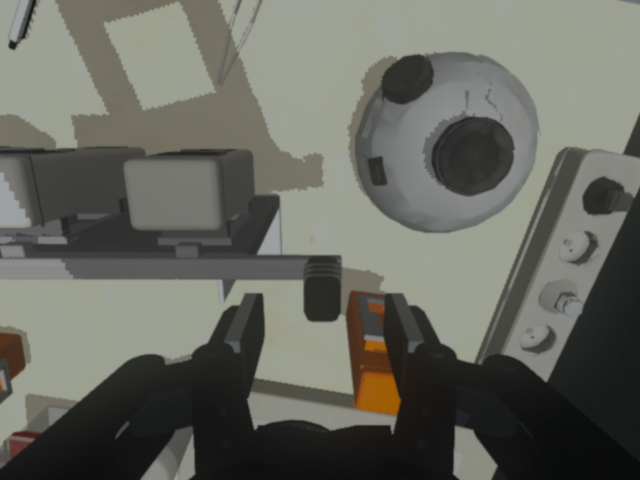

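Force is zero and the tips are still level with the grip's top: scene crop tips at row ~365, grip top at ~370. I'll keep going down in steps.

```bash
for i in 1 2 3; do python3 -m crank '[0,0,8,0,0,0,50,0,0,0,0,0,0,50]' | grep -E "pos|force"; done
python3 -m crank '[0,0,0,0,0,0,10, 0,0,0,0,0,0,10, 0,0,0,0,0,0,10, 0,0,0,0,0,0,10, 0,0,0,0,0,0,10]'
python3 - <<'E'
from h import *
s,m=state(); c=cam("scene"); w=cam("wrist")
a=c["frame"][140:220,165:245]; a=cv2.resize(a,None,fx=6,fy=6,interpolation=cv2.INTER_NEAREST)
cv2.imwrite("pics/s7.png",a)
cv2.imwrite("pics/w7.png",w["frame"])
E
```

```text
tool_pos: [525.1, 347.4, 158.9]
wrist_force: [0.3, -0.8, -0.3]
tool_pos: [525.0, 347.3, 150.2]
wrist_force: [0.1, -0.3, -0.3]
tool_pos: [525.0, 347.3, 141.6]
wrist_force: [-0.3, -0.7, 0.4]
clock: 7.92
tool_pos: [525.1, 347.2, 141.8]
eef_rot: [2.018, 2.407, 0.001]
wrist_force: [-0.6, -0.5, -0.1]
grip_width: 0.178
t 7.92 tcp [525.1 347.2 141.8] F [-0.6 -0.5 -0.1] g 15.2 
X [-0.175  0.985 -0.   ] Y [0.985 0.175 0.001] Z [ 0.001  0.    -1.   ] q [ 0.41  0.6   1.47 -0.    1.07 -1.34]
```

View pics/s7.png

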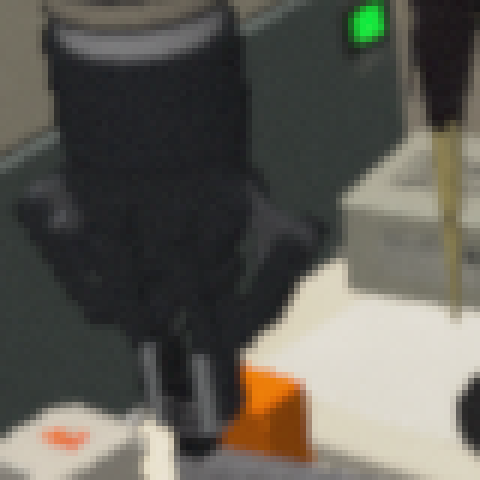

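View pics/w7.png

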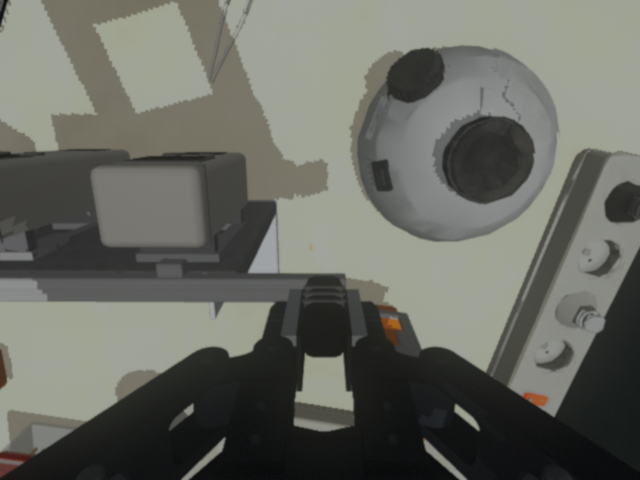

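The grip is held (opening 15.2 mm; the grip is 16 mm wide). I'll slide it +y.

```bash
python3 -m crank '[5,0,0,0,0,0,10, 5,0,0,0,0,0,10, 5,0,0,0,0,0,10, 5,0,0,0,0,0,10, 5,0,0,0,0,0,10, 5,0,0,0,0,0,10, 0,0,0,0,0,0,10]'
python3 -c "from h import *; state()"
```

```text
clock: 8.9
tool_pos: [519.7, 378.2, 141.8]
eef_rot: [2.017, 2.406, -0.0]
wrist_force: [1.0, -0.2, -0.0]
grip_width: 0.177
t 8.9 tcp [519.7 378.2 141.8] F [ 1.  -0.2 -0. ] g 15.1 
X [-0.175  0.985 -0.001] Y [0.985 0.175 0.001] Z [ 0.001 -0.001 -1.   ] q [ 0.46  0.61  1.44 -0.    1.09 -1.29]
```

```bash
python3 -m crank '[4,0,0,0,0,0,10, 3,0,0,0,0,0,10, 3,0,0,0,0,0,10, 2,0,0,0,0,0,10, 2,0,0,0,0,0,10, 0,0,0,0,0,0,10]'
python3 -c "from h import *; s,m=state(); print((s['tool_pos']-[525.1,347.2,0])[:2]@[-.1745,.985])"
```

```text
clock: 9.65
tool_pos: [518.4, 385.2, 141.8]
eef_rot: [2.014, 2.399, -0.015]
wrist_force: [-0.4, -1.2, -0.5]
grip_width: 0.177
t 9.65 tcp [518.4 385.2 141.8] F [-0.4 -1.2 -0.5] g 15.2 
X [-0.173  0.985 -0.013] Y [ 0.985  0.173 -0.002] Z [ 0.001 -0.013 -1.   ] q [ 0.47  0.62  1.42 -0.01  1.1  -1.27]
38.618752277194666
```

```bash
python3 -m crank '[0,0,0,0,0,0,40, 0,0,0,0,0,0,40, 0,0,0,0,0.7,0,40, 0,0,-15,0,0,0,50, 0,0,-25,0,0,0,50, 0,0,-25,0,0,0,50, 0,0,-20,0,0,0,60, 0,0,0,0,0,0,64]'
python3 - <<'E'
from h import *
s,m=state(); c=cam("scene"); w=cam("wrist")
a=c["frame"][170:310,165:405]; a=cv2.resize(a,None,fx=3.3,fy=3.3,interpolation=cv2.INTER_CUBIC)
cv2.imwrite("pics/s8.png",a)
cv2.imwrite("pics/w8.png",w["frame"])
E
```

```text
clock: 10.65
tool_pos: [519.2, 387.9, 233.9]
eef_rot: [-2.017, -2.408, -0.008]
wrist_force: [-0.3, -0.2, 0.8]
grip_width: 0.75
t 10.65 tcp [519.2 387.9 233.9] F [-0.3 -0.2  0.8] g 64.1 
X [-0.175  0.984  0.004] Y [0.985 0.175 0.004] Z [ 0.003  0.004 -1.   ] q [ 0.47  0.52  1.33  0.    1.28 -1.28]
```

View pics/s8.png

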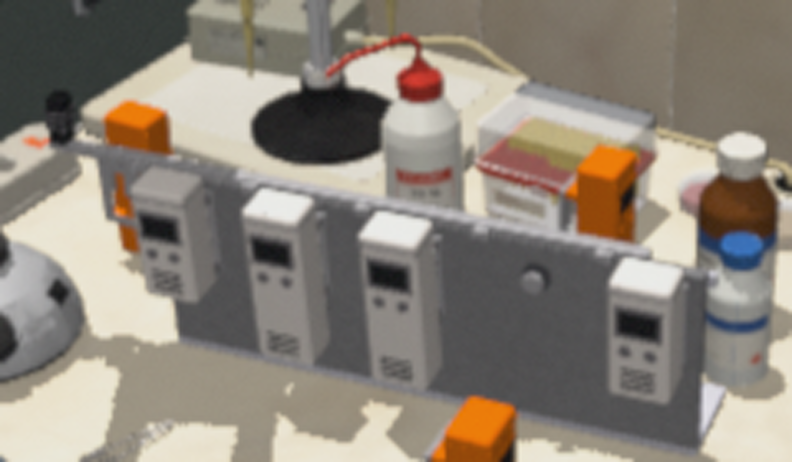

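View pics/w8.png

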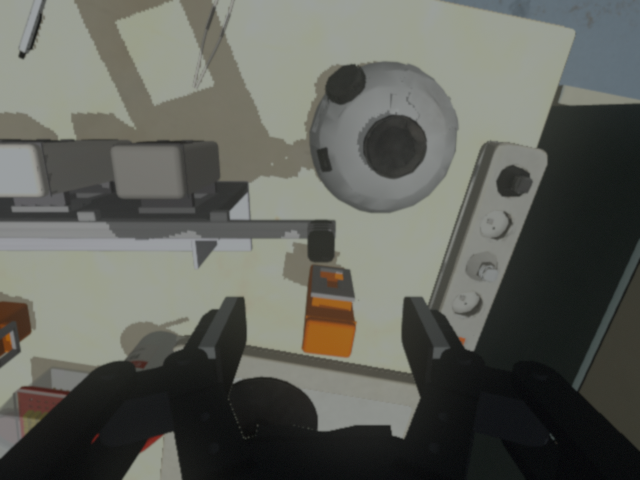

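The lock is open: the grip has moved left to scene crop (60,115), and the teeth are beside the plates. I'll move above the long logger at y=+90.

```bash
python3 -m crank '[-25,-5.7,0,0,0,0,64, -25,-5.7,0,0,0,0,64, -25,-5.7,0,0,0,0,64, -25,-5.7,0,0,0,0,64, -25,-5.7,0,0,0,0,64, -25,-5.7,0,0,0,0,64, -25,-5.7,0,0,0,0,64, -27,-5.7,0,0,0,0,64, 0,0,0,0,0,0,64, 0,0,0,0,0,0,64]'
python3 - <<'E'
from h import *
s,m=state(); w=cam("wrist")
cv2.imwrite("pics/w9.png",w["frame"])
for p in ([509.6,180.9,175],[524.6,92.4,175]): print(proj(w,p))
E
```

```text
clock: 12.0
tool_pos: [499.9, 173.0, 219.6]
eef_rot: [-2.005, -2.396, 0.028]
wrist_force: [0.2, 0.4, -0.4]
grip_width: 0.755
t 12.0 tcp [499.9 173.  219.6] F [ 0.2  0.4 -0.4] g 64.5 
X [-0.176  0.984  0.001] Y [ 0.984  0.176 -0.025] Z [-0.025 -0.003 -1.   ] q [ 0.12  0.38  1.63 -0.    1.16 -1.63]
[332.80578219 263.63984461]
[191.64877068 262.4678196 ]
```

View pics/w9.png

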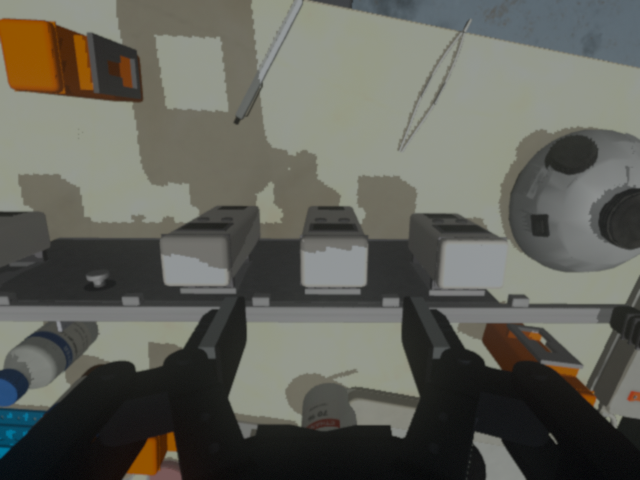

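The wrist view puts the target logger's top at (334,262), matching the prediction of (333,264). Its neighbours are at (197,260) and (470,265). I'll correct the pose and descend partway.

```bash
python3 -m crank '[6.1,10.9,0,-1.4,0,0,64, 0,0,0,0,0,0,64, 0,0,15,0,0,0,64, 0,0,15,0,0,0,64, 0,0,15,0,0,0,64, 0,0,10,0,0,0,64, 0,0,0,0,0,0,64]'
python3 - <<'E'
from h import *
s,m=state(); w=cam("wrist")
cv2.imwrite("pics/w10.png",w["frame"])
for p in ([509.6,180.9,175],[524.6,92.4,175]): print(proj(w,p))
E
```

```text
clock: 12.92
tool_pos: [508.7, 184.4, 159.2]
eef_rot: [-2.009, -2.412, 0.0]
wrist_force: [-0.0, 1.4, -0.8]
grip_width: 0.749
t 12.93 tcp [508.7 184.4 159.2] F [-0.   1.4 -0.8] g 64.0 
X [-0.181  0.984  0.002] Y [ 0.984  0.181 -0.001] Z [-0.002  0.001 -1.   ] q [ 0.14  0.47  1.68  0.    1.   -1.61]
[315.76755202 288.76715147]
[126.18555741 286.48057569]
```

View pics/w10.png

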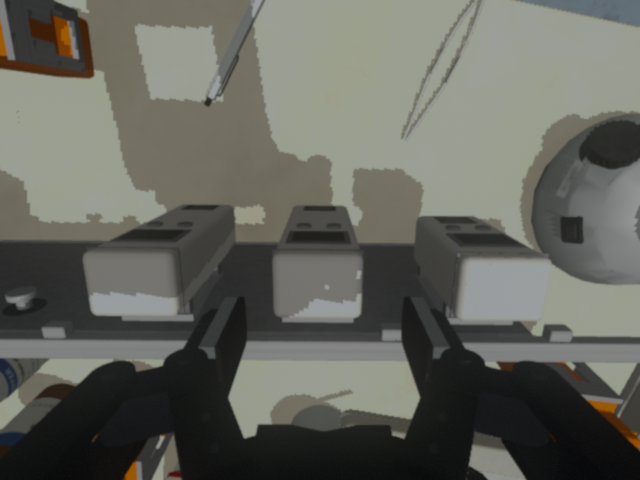

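```bash
python3 -m crank '[-2.6,0,5,0,0,0.5,64, 0,0,12,0,0,0,64, 0,0,12,0,0,0,64, 0,0,0,0,0,0,64]'; python3 -m crank '[0,0,12,0,0,0,64, 0,0,12,0,0,0,64, 0,0,0,0,0,0,64]'
python3 - <<'E'
from h import *
s,m=state(); w=cam("wrist");c=cam("scene")
cv2.imwrite("pics/w11.png",w["frame"])
a=c["frame"][130:310,165:405]; a=cv2.resize(a,None,fx=3.3,fy=3.3,interpolation=cv2.INTER_CUBIC)
cv2.imwrite("pics/s11.png",a)
E
```

```text
clock: 13.48
tool_pos: [510.5, 181.7, 129.6]
eef_rot: [2.022, 2.404, 0.004]
wrist_force: [-0.1, 1.0, -1.0]
grip_width: 0.748
clock: 13.85
tool_pos: [510.5, 181.8, 103.8]
eef_rot: [-2.022, -2.404, -0.004]
wrist_force: [-0.7, 0.1, 0.4]
grip_width: 0.748
t 13.85 tcp [510.5 181.8 103.8] F [-0.7  0.1  0.4] g 63.9 
X [-0.172  0.985  0.001] Y [0.985 0.172 0.002] Z [ 0.001  0.002 -1.   ] q [ 0.13  0.55  1.73  0.    0.86 -1.61]
```

View pics/w11.png

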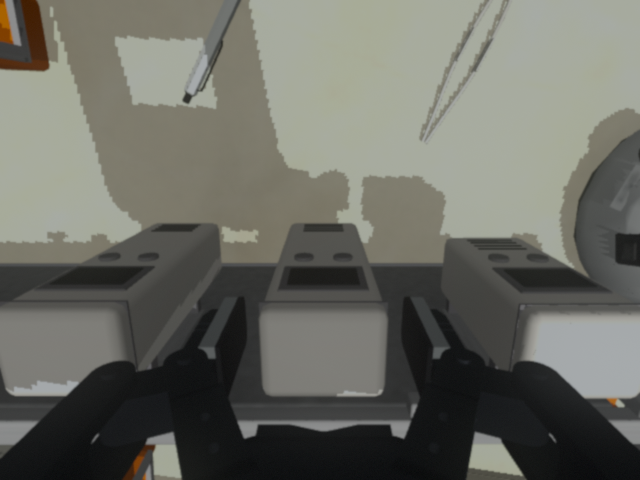

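View pics/s11.png

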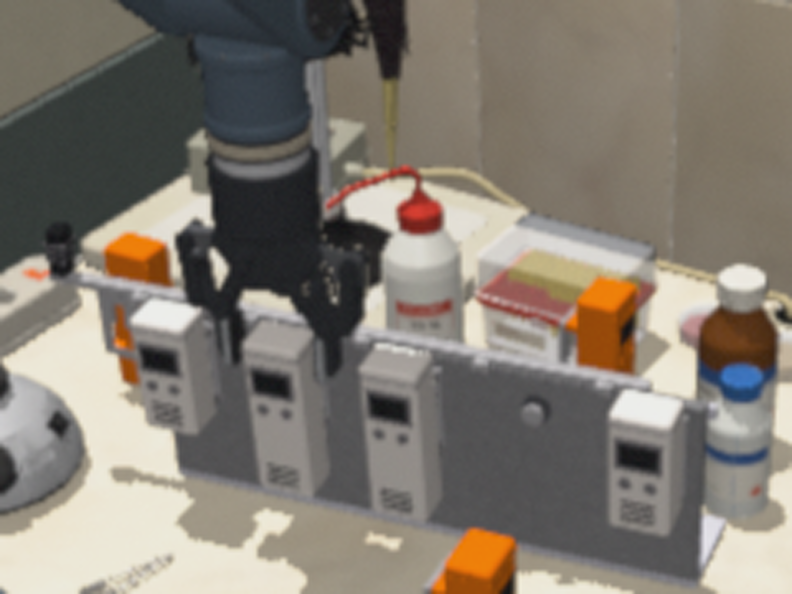

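The fingers straddle the long logger with clear gaps to its neighbours. I'll close.

```bash
python3 -m crank '[0,0,0,0,0,0,36, 0,0,0,0,0,0,36, 0,0,0,0,0,0,36, 0,0,0,0,0,0,36]';python3 -c "from h import *; state()"
```

```text
clock: 14.45
tool_pos: [511.5, 182.1, 105.4]
eef_rot: [2.02, 2.403, 0.007]
wrist_force: [0.5, 0.8, -1.4]
grip_width: 0.505
t 14.45 tcp [511.5 182.1 105.4] F [ 0.5  0.8 -1.4] g 43.1 
X [-0.172  0.985  0.001] Y [0.985 0.172 0.005] Z [ 0.005  0.002 -1.   ] q [ 0.14  0.54  1.73  0.    0.86 -1.61]
```

```bash
python3 -m crank '[0,0,-7,0,0,0,36, 0,0,-7,0,0,0,36, 0,0,-7,0,0,0,36, 0,0,-6,0,0,0,36, 0,0,0,0,0,0,36]';python3 -c "from h import *; state()"
```

```text
clock: 15.08
tool_pos: [511.5, 182.0, 134.7]
eef_rot: [2.02, 2.403, 0.008]
wrist_force: [-0.2, -0.1, -1.9]
grip_width: 0.504
t 15.07 tcp [511.5 182.  134.7] F [-0.2 -0.1 -1.9] g 43.1 
X [-0.172  0.985  0.001] Y [0.985 0.172 0.005] Z [ 0.005  0.002 -1.   ] q [ 0.13  0.5   1.71  0.    0.93 -1.61]
```

The logger rose 29.3 mm (25–31 needed), and the force is about its weight. I'll draw it forward.

```bash
python3 -m crank '[0,-5,0.8,0,0,0,36, 0,-6,0,0,0,0,36, 0,-6,0,0,0,0,36, 0,0,0,0,0,0,36]';python3 -m crank '[0,-15,0,0,0,0,36, 0,-15,0,0,0,0,36, 0,-15,0,0,0,0,36, 0,0,0,0,0,0,36]';
python3 - <<'E'
from h import *
s,m=state(); w=cam("wrist");c=cam("scene")
a=c["frame"][130:310,165:405]; a=cv2.resize(a,None,fx=3.3,fy=3.3,interpolation=cv2.INTER_CUBIC)
cv2.imwrite("pics/s12.png",a)
E
```

```text
clock: 15.58
tool_pos: [492.5, 178.7, 133.1]
eef_rot: [2.021, 2.404, 0.005]
wrist_force: [-0.3, -0.2, -2.0]
grip_width: 0.507
clock: 16.08
tool_pos: [446.5, 170.7, 132.9]
eef_rot: [2.021, 2.403, 0.007]
wrist_force: [-0.5, 0.1, -1.0]
grip_width: 0.505
t 16.07 tcp [446.5 170.7 132.9] F [-0.5  0.1 -1. ] g 43.2 
X [-0.172  0.985  0.001] Y [0.985 0.172 0.004] Z [ 0.004  0.002 -1.   ] q [ 0.13  0.43  1.86  0.    0.84 -1.61]
```

View pics/s12.png

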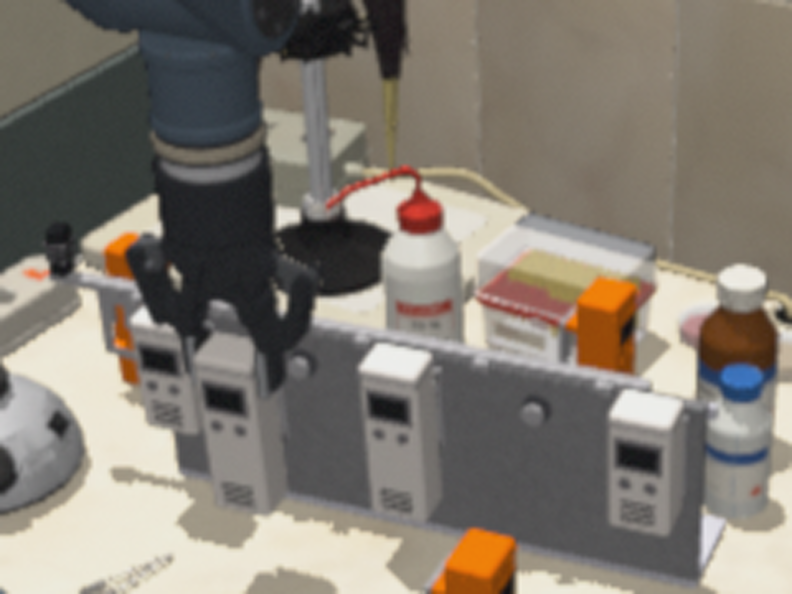

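The logger is free of the stud. I'll lift it clear and re-measure the caddy from the top camera.

```bash
cat >> h.py <<'E'
def caddy(d):
    """far-edge / near-edge fit, top rim at z=79"""
    cs,_=cv2.findContours(caddyfit(d),cv2.RETR_EXTERNAL,cv2.CHAIN_APPROX_NONE)
    out=[]
    for k in cs:
        r=cv2.minAreaRect(k)
        if cv2.contourArea(k)>1500 and 360<r[0][0]<540 and 220<r[0][1]<350: out.append(k)
    for k in out:
        P=np.array([onz(d,*p[0],79)[:2] for p in k],np.float32)
        (c,wh,a)=cv2.minAreaRect(P); B=cv2.boxPoints((c,wh,a))
        e=B[1]-B[0]; e2=B[2]-B[1]
        u=e if np.linalg.norm(e)>np.linalg.norm(e2) else e2
        u=u/np.linalg.norm(u); u=u*np.sign(u[1]); v=np.array([u[1],-u[0]])
        cam0=d["M"][:3,3]; sh=(cam0[:2]-np.array(c))*79/(cam0[2]-0)
        su,sv=sh@u,sh@v
        U,V=P@u,P@v
        def mid(A,s,h): 
            lo=A.min()-min(s,0)+h; hi=A.max()-max(s,0)-h; return (lo+hi)/2,lo,hi
        cu,cv_=mid(U,su,101),mid(V,sv,35)
        print("size",wh,"u",cu,"v",cv_)
        ctr=u*cu[0]+v*cv_[0]; print("caddy ctr",np.round(ctr,1),"+y axis",np.round(u,3),"x axis",np.round(v,3)); 
    return
E
python3 -m crank '[0,0,-20,0,0,0,36, 0,0,-25,0,0,0,36, 0,0,-25,0,0,0,36, 0,0,-20,0,0,0,36, 0,0,0,0,0,0,36]'
python3 - <<'E'
from h import *
s,m=state(); d=cam("top"); caddy(d); cv2.imwrite("pics/t13.png",d["frame"])
E
```

```text
clock: 16.8
tool_pos: [452.7, 171.0, 226.3]
eef_rot: [2.018, 2.398, 0.017]
wrist_force: [-0.6, -0.6, -1.4]
grip_width: 0.506
t 16.8 tcp [452.7 171.  226.3] F [-0.6 -0.6 -1.4] g 43.2 
X [-0.171  0.985  0.001] Y [0.985 0.171 0.013] Z [ 0.013  0.003 -1.   ] q [ 0.13  0.29  1.75  0.    1.09 -1.61]
size (208.2420654296875, 80.63748168945312) u (np.float64(15.220054562883995), np.float32(17.764618), np.float64(12.675491205846114)) v (np.float64(533.9209062019606), np.float64(534.5123446304838), np.float32(533.32947))
caddy ctr [ 441.8 -300.2] +y axis [0.585 0.811] x axis [ 0.811 -0.585]
```

View pics/t13.png

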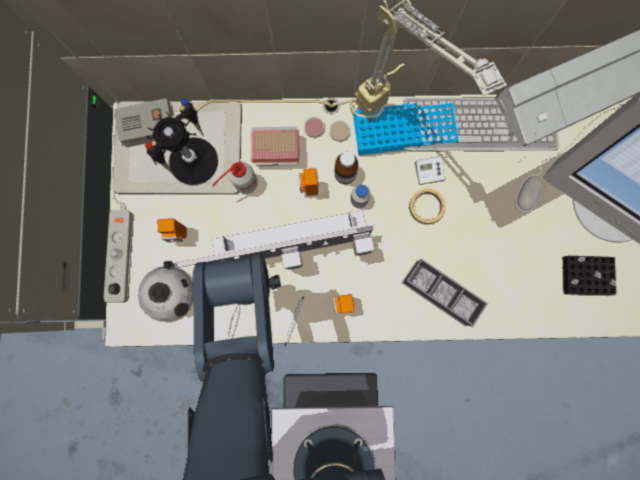

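Caddy centre is (441.8,-300.2) with its +y axis (0.585,0.811). The 202 × 70 outline plus parallax agrees to about 3 mm. The +44° turn would break the last joint's limit, so I'll turn the tool +136° about tool z.

```bash
python3 -m crank '[0,0,0,0.7,0,10.4,36, 0,0,0,0,0,10.4,36, 0,0,0,0,0,10.4,36, 0,0,0,0,0,10.4,36, 0,0,0,0,0,10.4,36, 0,0,0,0,0,10.4,36, 0,0,0,0,0,10.4,36, 0,0,0,0,0,10.4,36, 0,0,0,0,0,10.4,36, 0,0,0,0,0,10.4,36, 0,0,0,0,0,10.4,36, 0,0,0,0,0,10.4,36, 0,0,0,0,0,0,36]'
python3 -c "
from h import *; s,m=state(); print(m.T@(np.array([405.8,-350.1,s['tool_pos'][2]])-s['tool_pos']),np.degrees(np.arctan2(m[1,0],m[0,0])))"
```

```text
clock: 18.48
tool_pos: [444.4, 169.3, 207.8]
eef_rot: [3.032, -0.782, -0.047]
wrist_force: [0.0, -0.6, -2.0]
grip_width: 0.51
t 18.48 tcp [444.4 169.3 207.8] F [ 0.  -0.6 -2. ] g 43.6 
X [ 0.875 -0.484 -0.027] Y [-0.483 -0.875  0.017] Z [-0.032 -0.002 -0.999] q [0.13 0.33 1.76 0.   1.09 0.63]
[217.49327153 473.23418861   2.19002518] -28.940455951340162
```

```bash
python3 -m crank '[0,0,-15,1.0,1.55,6.9,36, 0,0,-15,0,0,0,36, 17,27.7,0,0,0,0,36, 17,27.7,0,0,0,0,36, 17,27.7,0,0,0,0,36, 17,27.7,0,0,0,0,36, 17,27.7,0,0,0,0,36, 17,27.7,0,0,0,0,36, 17,27.7,0,0,0,0,36, 0,0,0,0,0,0,36]'
python3 -c "
from h import *; s,m=state(); print(m.T@(np.array([405.8,-350.1,s['tool_pos'][2]])-s['tool_pos']),np.degrees(np.arctan2(m[1,0],m[0,0])))"
```

```text
clock: 19.73
tool_pos: [428.8, -64.3, 232.4]
eef_rot: [3.001, -0.917, -0.012]
wrist_force: [0.3, 0.5, -1.3]
grip_width: 0.505
t 19.73 tcp [428.8 -64.3 232.4] F [ 0.3  0.5 -1.3] g 43.1 
X [ 0.829 -0.559 -0.006] Y [-0.559 -0.829  0.005] Z [-0.008 -0.001 -1.   ] q [-0.4   0.22  1.84 -0.    1.09  0.19]
[140.69258961 249.85290053   0.4607428 ] -33.9868591394593
```

```bash
python3 -m crank '[0,0,0,0.2,0.4,1.8,36, 17,27,0,0,0,0,36, 17,27,0,0,0,0,36, 17,27,0,0,0,0,36, 17,27,0,0,0,0,36, 17,27,0,0,0,0,36, 17,27,0,0,0,0,36, 17,27,0,0,0,0,36, 10,20,0,0,0,0,36, 0,0,0,0,0,0,36, 0,0,0,0,0,0,36]'
python3 - <<'E'
from h import *; s,m=state(); print(m.T@(np.array([405.8,-350.1,s['tool_pos'][2]])-s['tool_pos']),np.degrees(np.arctan2(m[1,0],m[0,0])))
w=cam("wrist"); cv2.imwrite("pics/w14.png",w["frame"])
u=np.array([.585,.811]);v=np.array([.811,-.585])
for k in (66,0,-66):
    c=np.array([441.8,-300.2])+k*u; print([np.round(proj(w,np.append(c+a*31*u+b*31*v,79))).tolist() for a,b in((1,1),(1,-1),(-1,-1),(-1,1))])
E
```

```text
clock: 21.1
tool_pos: [412.6, -303.4, 228.5]
eef_rot: [-2.992, 0.938, 0.009]
wrist_force: [0.7, 0.4, -1.4]
grip_width: 0.507
t 21.1 tcp [ 412.6 -303.4  228.5] F [ 0.7  0.4 -1.4] g 43.3 
X [ 0.821 -0.571 -0.007] Y [-0.571 -0.821 -0.004] Z [-0.004  0.007 -1.   ] q [-0.85  0.34  1.67  0.    1.14 -0.25]
[21.11211207 42.18719877 -0.31656171] -34.814957569490176
[[393.0, 66.0], [316.0, 65.0], [315.0, 145.0], [388.0, 146.0]]
[[388.0, 151.0], [315.0, 149.0], [314.0, 220.0], [383.0, 221.0]]
[[383.0, 225.0], [314.0, 224.0], [314.0, 286.0], [379.0, 287.0]]
```

View pics/w14.png

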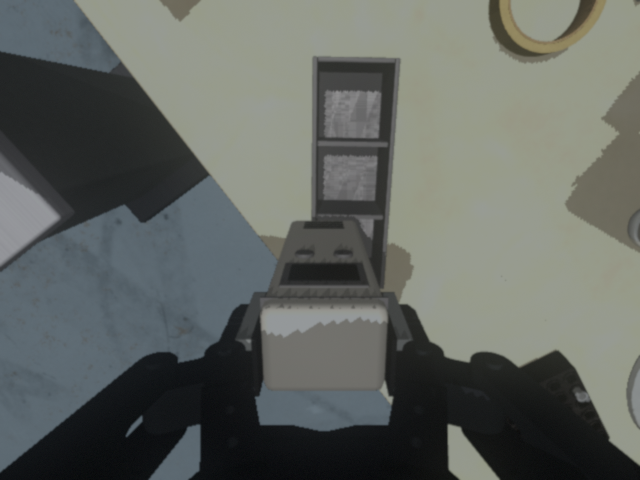

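```bash
python3 - <<'E'
from h import *; s,m=state(); w=cam("wrist")
for r in (302,346,390):
    p=onz(w,323.5,r,s["tool_pos"][2]+69.6); print(r,m.T@(p-s["tool_pos"]))
T=np.array([444,-299.9])+(-66+4.5)*np.array([.585,.811]); print(T,m.T@(np.append(T,s['tool_pos'][2])-s['tool_pos']))
E
```

```text
t 21.15 tcp [ 412.6 -303.5  228.6] F [-1.  -0.1 -1.6] g 42.9 
X [ 0.821 -0.571 -0.007] Y [-0.571 -0.821 -0.004] Z [-0.004  0.007 -1.   ] q [-0.85  0.34  1.67  0.    1.14 -0.25]
302 [ -0.26185133 -21.66007332 -69.52155718]
346 [ -0.26780732  -5.31748169 -69.58094203]
390 [ -0.27427552  12.43055603 -69.64543392]
[ 408.0225 -349.7765] [22.67590648 40.63976476 -0.30517452]
```

The held top face spans tool y -21.7 to 12.4 (34 mm, as given), so the case centre is 4.6 mm behind the TCP in tool y. I'll align over compartment c.

```bash
python3 -m crank '[6,10,0,-0.2,0.4,1,36, 6,11,0,0,0,0,36, 6,11,0,0,0,0,36, 5,10,0,0,0,0,36, 0,0,0,0,0,0,36, 0,0,0,0,0,0,36]'
python3 - <<'E'
from h import *; s,m=state(); print(m.T@(np.array([406.8,-351.5,s['tool_pos'][2]])-s['tool_pos']),np.degrees(np.arctan2(m[1,0],m[0,0])))
c=cam("top"); caddy(c)
E
```

```text
clock: 21.95
tool_pos: [406.7, -353.9, 228.8]
eef_rot: [2.989, -0.966, 0.002]
wrist_force: [1.0, 0.3, -1.5]
grip_width: 0.508
t 21.95 tcp [ 406.7 -353.9  228.8] F [ 1.   0.3 -1.5] g 43.4 
X [ 0.811 -0.585  0.001] Y [-0.585 -0.811  0.   ] Z [ 0.001 -0.001 -1.   ] q [-0.92  0.37  1.61 -0.    1.16 -0.3 ]
[-1.29915134 -2.01698404 -0.00220646] -35.815806268255216
```

```bash
python3 -m crank '[-1.3,-2,0,0,0,0,36, 0,0,20,0,0,0,36, 0,0,20,0,0,0,36, 0,0,20,0,0,0,36, 0,0,10,0,0,0,36, 0,0,0,0,0,0,36]'
python3 - <<'E'
from h import *; s,m=state(); print(m.T@(np.array([406.8,-351.5,s['tool_pos'][2]])-s['tool_pos']),np.degrees(np.arctan2(m[1,0],m[0,0])))
w=cam("wrist"); cv2.imwrite("pics/w15.png",w["frame"])
c=cam("scene"); a=c["frame"][230:430,340:510]; cv2.imwrite("pics/s15.png",cv2.resize(a,None,fx=3,fy=3,interpolation=cv2.INTER_CUBIC))
E
```

```text
clock: 22.75
tool_pos: [408.0, -349.4, 158.2]
eef_rot: [2.99, -0.961, 0.004]
wrist_force: [-0.5, 0.4, -1.9]
grip_width: 0.506
t 22.75 tcp [ 408.  -349.4  158.2] F [-0.5  0.4 -1.9] g 43.2 
X [ 0.813 -0.583  0.003] Y [-0.583 -0.813  0.   ] Z [ 0.002 -0.002 -1.   ] q [-0.92  0.46  1.7   0.    0.98 -0.29]
[2.13041295e-01 2.39205445e+00 1.67184426e-03] -35.647547240181666
```

View pics/w15.png

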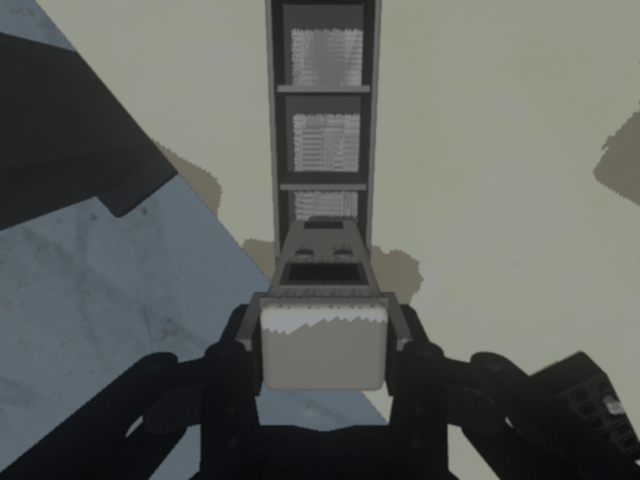

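View pics/s15.png

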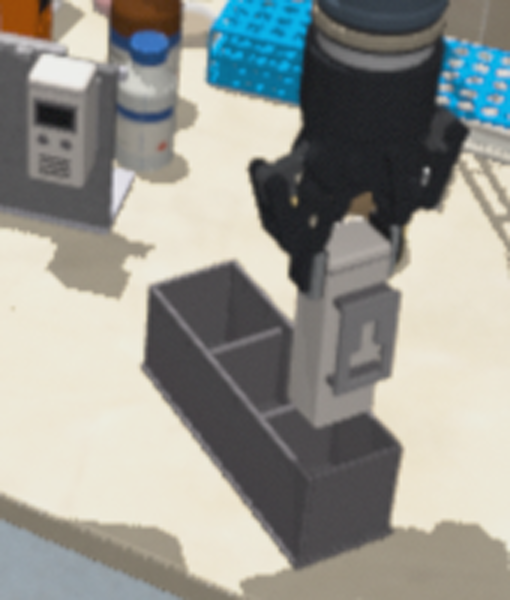

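```bash
python3 - <<'E'
from h import *; s,m=state(); w=cam("wrist")
for r in (92,187):
    p=onz(w,324,r,79); print(r,m.T@(p-s["tool_pos"]))
E
```

```text
t 22.85 tcp [ 408.5 -350.1  159.1] F [ 0.1  0.5 -1.5] g 43.3 
X [ 0.813 -0.583  0.005] Y [-0.583 -0.813  0.001] Z [ 0.004 -0.004 -1.   ] q [-0.92  0.46  1.69  0.    0.98 -0.29]
92 [  0.2535811  -92.3913478   80.03871425]
187 [  0.25580263 -30.90097041  80.10491656]
```

The divider sits at tool y ≈ -30, so the compartment centre is at tool y ≈ +3.5, within 1–2 mm of the plan. I'll descend.

```bash
python3 -m crank '[0,1.3,15,0,0.2,0,36, 0,0,15,0,0,0,36, 0,0,15,0,0,0,36, 0,0,15,0,0,0,36, 0,0,0,0,0,0,36]'; python3 -m crank '[0,0,10,0,0,0,36, 0,0,10,0,0,0,36, 0,0,0,0,0,0,36]'
python3 -c "from h import *; s,m=state()"
```

```text
clock: 23.52
tool_pos: [411.0, -354.3, 99.9]
eef_rot: [2.983, -0.96, 0.025]
wrist_force: [1.0, 2.2, 4.2]
grip_width: 0.511
clock: 23.9
tool_pos: [415.8, -351.3, 86.3]
eef_rot: [2.986, -0.966, 0.036]
wrist_force: [0.1, -0.0, -2.5]
grip_width: 0.507
t 23.9 tcp [ 415.8 -351.3   86.3] F [ 0.1 -0.  -2.5] g 43.3 
X [ 0.81  -0.586  0.023] Y [-0.586 -0.81  -0.004] Z [ 0.021 -0.01  -1.   ] q [-0.91  0.57  1.75  0.01  0.8  -0.3 ]
```

```bash
python3 - <<'E'
from h import *; s,m=state()
w=cam("wrist"); cv2.imwrite("pics/w16.png",w["frame"])
c=cam("scene"); a=c["frame"][230:430,340:510]; cv2.imwrite("pics/s16.png",cv2.resize(a,None,fx=3,fy=3,interpolation=cv2.INTER_CUBIC))
E
```

```text
t 23.9 tcp [ 415.8 -351.3   86.3] F [ 0.1 -0.  -2.5] g 43.3 
X [ 0.81  -0.586  0.023] Y [-0.586 -0.81  -0.004] Z [ 0.021 -0.01  -1.   ] q [-0.91  0.57  1.75  0.01  0.8  -0.3 ]
```

View pics/w16.png

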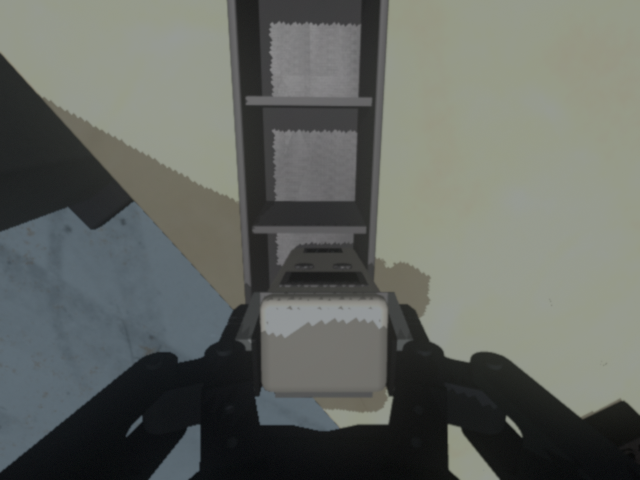

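View pics/s16.png

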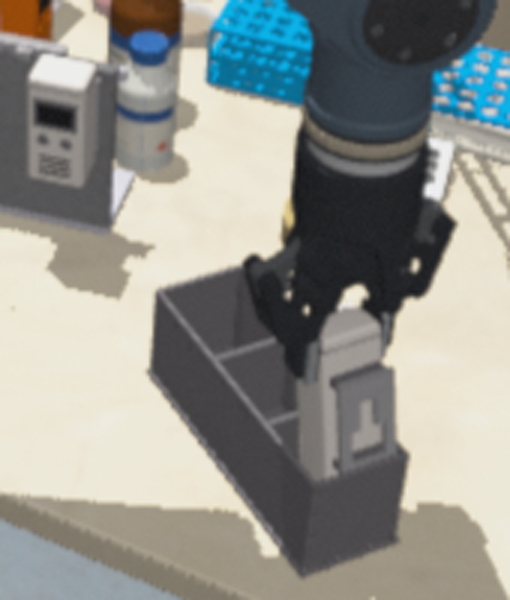

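```bash
python3 -m crank '[-5,0,0,-0.2,-1.3,0,36, 0,0,0,0,0,0,36]'
python3 - <<'E'
from h import *; s,m=state()
w=cam("wrist"); cv2.imwrite("pics/w17.png",w["frame"][180:330])
for r in (226,229,232): print(m.T@(onz(w,320,r,79)-s["tool_pos"]))
E
```

```text
clock: 24.25
tool_pos: [412.0, -348.8, 85.5]
eef_rot: [-2.987, 0.969, 0.0]
wrist_force: [1.2, 1.8, -0.8]
grip_width: 0.509
t 24.25 tcp [ 412.  -348.8   85.5] F [ 1.2  1.8 -0.8] g 43.5 
X [ 0.81  -0.587 -0.001] Y [-0.587 -0.81  -0.001] Z [ 0.     0.001 -1.   ] q [-0.91  0.58  1.75  0.    0.82 -0.28]
[ -1.96491129 -24.54744468   6.53949876]
[ -1.97006981 -22.94637501   6.5376732 ]
[ -1.97525475 -21.3371041    6.53583829]
```

View pics/w17.png

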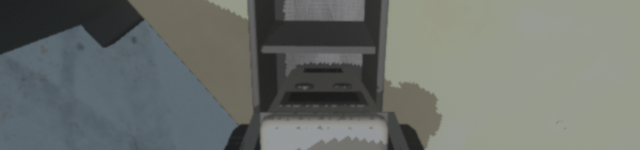

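The front face is touching the divider (divider at tool y -23, front face at -21.7). I'll shift +6 in y and lower.

```bash
python3 -m crank '[0,3,0,0,0,0,36, 0,3,0,0,0,0,36, 0,0,0,0,0,0,36]'; python3 -m crank '[0,0,8,0,0,0,36, 0,0,6,0,0,0,36, 0,0,0,0,0,0,36]'
python3 - <<'E'
from h import *; s,m=state()
w=cam("wrist"); cv2.imwrite("pics/w18.png",w["frame"][100:400])
E
```

```text
clock: 24.68
tool_pos: [410.0, -351.0, 85.6]
eef_rot: [-2.979, 0.972, -0.002]
wrist_force: [0.9, 2.3, -1.0]
grip_width: 0.506
clock: 25.05
tool_pos: [409.5, -350.7, 70.1]
eef_rot: [-2.979, 0.972, -0.0]
wrist_force: [2.1, 1.7, 0.1]
grip_width: 0.505
t 25.05 tcp [ 409.5 -350.7   70.1] F [2.1 1.7 0.1] g 43.1 
X [ 0.807 -0.59  -0.003] Y [-0.59  -0.807 -0.008] Z [ 0.003  0.008 -1.   ] q [-0.92  0.6   1.76  0.01  0.79 -0.3 ]
```

View pics/w18.png

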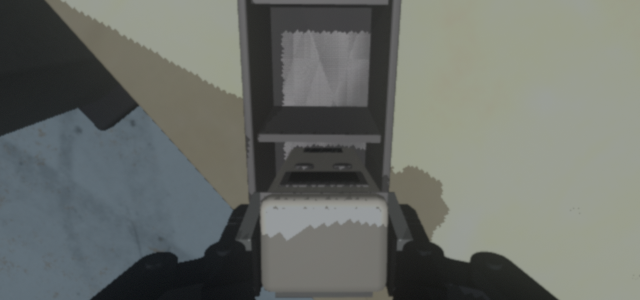

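```bash
python3 -m crank '[0,-2,3,0.4,0,0,36, 0,0,3,0,0,0,36, 0,0,0,0,0,0,36]'; python3 -m crank '[0,0,3,0,0,0,36, 0,0,0,0,0,0,36]'
python3 - <<'E'
from h import *; s,m=state()
c=cam("scene"); a=c["frame"][230:430,340:510]; cv2.imwrite("pics/s19.png",cv2.resize(a,None,fx=3,fy=3,interpolation=cv2.INTER_CUBIC))
E
```

```text
clock: 25.48
tool_pos: [410.1, -350.3, 65.0]
eef_rot: [-2.975, 0.969, -0.003]
wrist_force: [-0.3, 1.0, -0.5]
grip_width: 0.506
clock: 25.72
tool_pos: [410.1, -350.9, 65.4]
eef_rot: [-2.976, 0.969, -0.005]
wrist_force: [0.8, -0.5, -1.7]
grip_width: 0.508
t 25.73 tcp [ 410.1 -350.9   65.4] F [ 0.8 -0.5 -1.7] g 43.4 
X [ 0.808 -0.589 -0.001] Y [-0.589 -0.808 -0.012] Z [ 0.006  0.01  -1.   ] q [-0.92  0.61  1.76  0.02  0.78 -0.3 ]
```

View pics/s19.png

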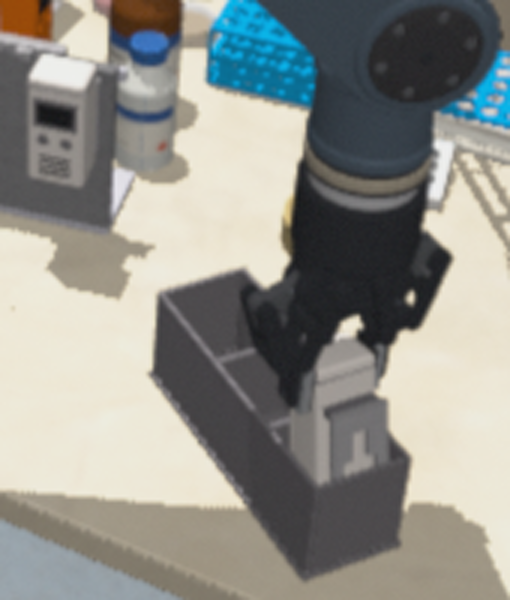

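It stopped at TCP z 65, where the floor was predicted (64). I'll release and rise.

```bash
python3 -m crank '[0,0,0,0,0,0,60, 0,0,0,0,0,0,60, 0,0,0,0,0,0,60, 0,0,-12,0,0,0,60, 0,0,-20,0,0,0,60, 0,0,-30,0,0,0,60, 0,0,-40,0,0,0,60, 0,0,-35,0,0,0,60, 0,0,0,0,0,0,60]'
python3 - <<'E'
from h import *; s,m=state()
w=cam("wrist"); cv2.imwrite("pics/w20.png",w["frame"])
c=cam("scene"); a=c["frame"][230:430,340:510]; cv2.imwrite("pics/s20.png",cv2.resize(a,None,fx=3,fy=3,interpolation=cv2.INTER_CUBIC))
E
```

```text
clock: 26.9
tool_pos: [409.5, -353.8, 208.6]
eef_rot: [-2.979, 0.969, -0.008]
wrist_force: [-0.1, -0.4, -1.1]
grip_width: 0.704
t 26.9 tcp [ 409.5 -353.8  208.6] F [-0.1 -0.4 -1.1] g 60.1 
X [ 0.808 -0.589  0.002] Y [-0.588 -0.808 -0.01 ] Z [ 0.007  0.007 -1.   ] q [-0.93  0.4   1.63  0.01  1.11 -0.3 ]
```

View pics/w20.png

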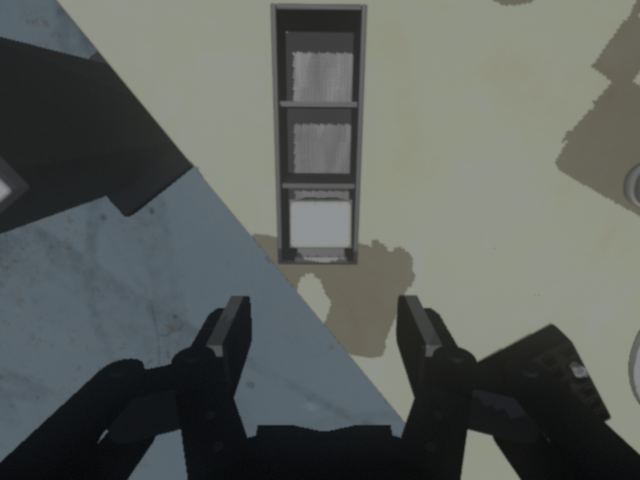

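View pics/s20.png

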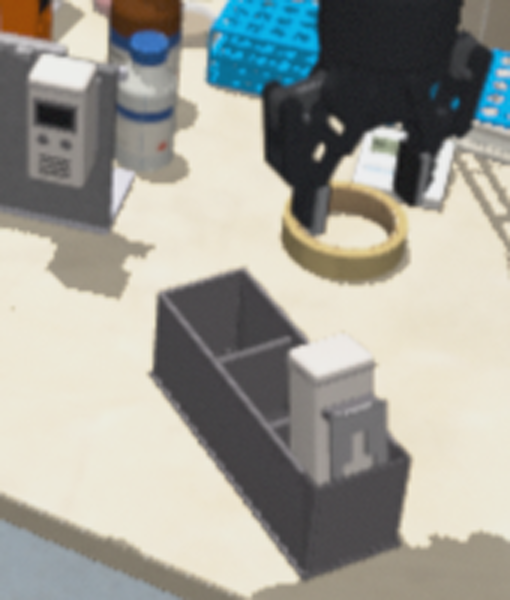

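The logger stands upright in compartment c: wrist (320,222), inside the walls. Next, the second long logger at stud y=0.

```bash
python3 -m crank '[0,0,-25,0,0,0,64, -13.5,-29.5,0,0,0,0,64, -13.5,-29.5,0,0,0,0,64, -13.5,-29.5,0,0,0,0,64, -13.5,-29.5,0,0,0,0,64, -13.5,-29.5,0,0,0,0,64, -13.5,-29.5,0,0,0,0,64, -13.5,-29.5,0,0,0,0,64, -13.5,-29.5,0,0,0,0,64, -13.5,-29.5,0,0,0,0,64, -13.5,-29.5,0,0,0,0,64, -13.5,-29.5,0,0,0,0,64, -13.5,-29.5,0,0,0,0,64, 0,0,0,0,0,0,64]'
python3 -c "from h import *; s,m=state()"
```

```text
clock: 28.75
tool_pos: [473.3, 48.3, 218.3]
eef_rot: [-2.963, 0.97, 0.078]
wrist_force: [-0.2, -0.2, 0.2]
grip_width: 0.748
t 28.75 tcp [473.3  48.3 218.3] F [-0.2 -0.2  0.2] g 63.9 
X [ 0.805 -0.59  -0.055] Y [-0.592 -0.806 -0.006] Z [-0.04   0.038 -0.998] q [-0.16  0.32  1.74  0.03  1.13  0.46]
```

```bash
python3 -m crank '[0,0,-12,0,0,-10.5,64, 0,0,0,0,0,-10.5,64, 0,0,0,0,0,-10.5,64, 0,0,0,0,0,-10.5,64, 0,0,0,0,0,-10.5,64, 0,0,0,0,0,-10.5,64, 0,0,0,0,0,-10.5,64, 0,0,0,0,0,-10.5,64, 0,0,0,0,0,-10.5,64, 0,0,0,0,0,-10.5,64, 0,0,0,0,0,-10.5,64, 0,0,0,0,0,-10.5,64, 0,0,0,0,0,0,64]'
python3 -c "
from h import *; s,m=state(); print(m.T@(np.array([525.5,93.5,s['tool_pos'][2]])-s['tool_pos']),np.degrees(np.arctan2(m[1,0],m[0,0])))"
```

```text
clock: 30.38
tool_pos: [459.9, 37.6, 215.4]
eef_rot: [-2.114, -2.211, 0.042]
wrist_force: [-0.8, 0.5, 0.1]
grip_width: 0.748
t 30.38 tcp [459.9  37.6 215.4] F [-0.8  0.5  0.1] g 63.9 
X [-0.043  0.998  0.041] Y [ 0.996  0.046 -0.077] Z [-0.078  0.037 -0.996] q [-0.18  0.32  1.75  0.02  1.16 -1.8 ]
[52.98797604 67.88674873 -3.06327128] 92.47584950049593
```

```bash
python3 -m crank '[0,0,-5,-4.4,-2.3,0,64, 0,0,0,0,0,-7.5,64, 9,15,0,0,0,0,64, 9,15,0,0,0,0,64, 9,15,0,0,0,0,64, 9,15,0,0,0,0,64, 6,10,0,0,0,0,64, 0,0,0,0,0,0,64]'
python3 - <<'E'
from h import *; s,m=state(); print(m.T@(np.array([525.5,93.5,s['tool_pos'][2]])-s['tool_pos']),np.degrees(np.arctan2(m[1,0],m[0,0])))
w=cam("wrist"); cv2.imwrite("pics/w21.png",w["frame"]); print(proj(w,[522,92.8,175]))
E
```

```text
clock: 31.38
tool_pos: [527.2, 93.1, 217.1]
eef_rot: [-2.037, -2.39, 0.003]
wrist_force: [-0.1, -0.7, -0.4]
grip_width: 0.748
t 31.38 tcp [527.2  93.1 217.1] F [-0.1 -0.7 -0.4] g 63.9 
X [-0.158  0.987  0.   ] Y [ 0.987  0.158 -0.003] Z [-0.003 -0.    -1.   ] q [-0.03  0.38  1.63 -0.    1.13 -1.76]
[ 0.70595825 -1.61906976  0.00445449] 99.11909113336219
[324.31923731 239.26330912]
```

View pics/w21.png

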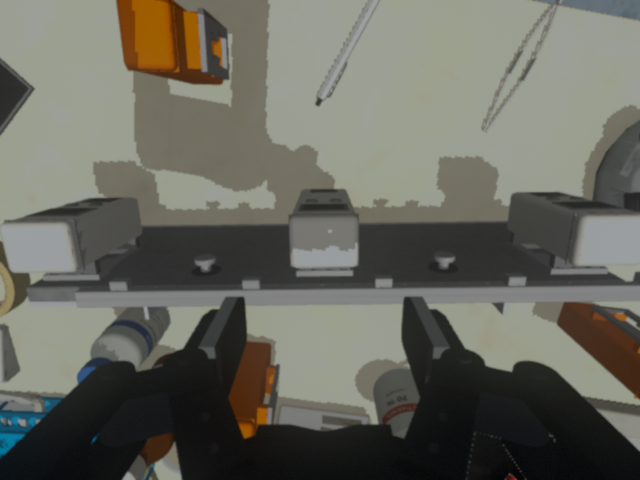

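The long logger is centred at (324,243), where predicted, with empty studs on both sides. I'll descend.

```bash
python3 -m crank '[0.5,-1.6,15,0,0,-0.9,64, 0,0,15,0,0,0,64, 0,0,15,0,0,0,64, 0,0,15,0,0,0,64, 0,0,0,0,0,0,64]'
python3 -m crank '[0,0,14,0,0,0,64, 0,0,14,0,0,0,64, 0,0,14,0,0,0,64, 0,0,8,0,0,0,64, 0,0,0,0,0,0,64]'
python3 - <<'E'
from h import *; s,m=state(); print(m.T@(np.array([525.5,93.5,s['tool_pos'][2]])-s['tool_pos']),np.degrees(np.arctan2(m[1,0],m[0,0])))
w=cam("wrist"); cv2.imwrite("pics/w22.png",w["frame"])
E
```

```text
clock: 32.05
tool_pos: [522.9, 91.8, 154.5]
eef_rot: [-2.021, -2.401, 0.007]
wrist_force: [0.3, 0.5, 0.9]
grip_width: 0.75
clock: 32.67
tool_pos: [523.1, 91.4, 101.5]
eef_rot: [-2.022, -2.401, 0.006]
wrist_force: [-0.0, -0.4, -0.1]
grip_width: 0.749
t 32.67 tcp [523.1  91.4 101.5] F [-0.  -0.4 -0.1] g 63.9 
X [-0.17   0.985 -0.   ] Y [ 0.985  0.17  -0.005] Z [-0.005 -0.001 -1.   ] q [-0.04  0.54  1.75 -0.    0.85 -1.78]
[ 1.67148521  2.75224376 -0.01359491] 99.7887034889795
```

View pics/w22.png

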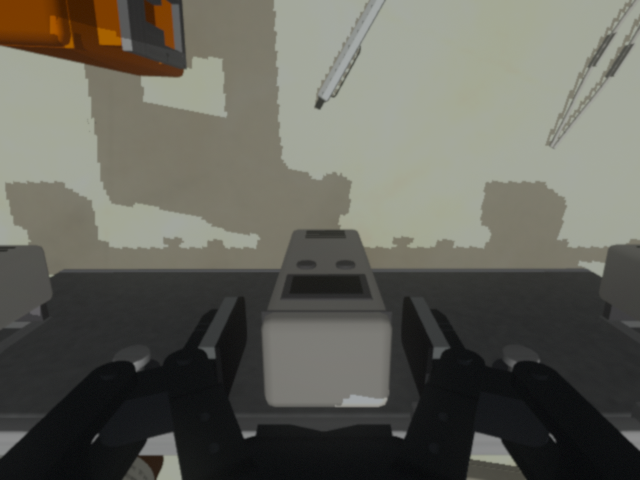

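```bash
python3 -m crank '[1.5,1,-2.5,-0.3,0,0,64, 0,0,0,0,0,0,36, 0,0,0,0,0,0,36, 0,0,0,0,0,0,36, 0,0,0,0,0,0,36]'; python3 -c "from h import *; state()"
python3 -m crank '[0,0,-7,0,0,0,36, 0,0,-7,0,0,0,36, 0,0,-7,0,0,0,36, 0,0,-6,0,0,0,36, 0,0,0,0,0,0,36]';python3 -c "from h import *; state()"
```

```text
clock: 33.35
tool_pos: [524.7, 93.3, 105.7]
eef_rot: [2.021, 2.401, 0.004]
wrist_force: [0.5, -0.5, -1.2]
grip_width: 0.508
t 33.35 tcp [524.7  93.3 105.7] F [ 0.5 -0.5 -1.2] g 43.4 
X [-0.17   0.985 -0.001] Y [0.985 0.17  0.004] Z [ 0.004 -0.    -1.   ] q [-0.03  0.53  1.75 -0.    0.85 -1.78]
clock: 33.98
tool_pos: [524.6, 93.2, 134.7]
eef_rot: [2.021, 2.401, 0.004]
wrist_force: [-1.2, 0.2, -1.2]
grip_width: 0.502
t 33.98 tcp [524.6  93.2 134.7] F [-1.2  0.2 -1.2] g 42.9 
X [-0.17   0.985 -0.001] Y [0.985 0.17  0.004] Z [ 0.004 -0.    -1.   ] q [-0.03  0.49  1.73 -0.    0.92 -1.78]
```

```bash
python3 -m crank '[0,-5,0.8,0,0,0,36, 0,-6,0,0,0,0,36, 0,-6,0,0,0,0,36, 0,0,0,0,0,0,36]';python3 -m crank '[0,-15,0,0,0,0,36, 0,-15,0,0,0,0,36, 0,-15,0,0,0,0,36, 0,0,-25,0,0,0,36, 0,0,-30,0,0,0,36, 0,0,-30,0,0,0,36, 0,0,-20,0,0,0,36, 0,0,0,0,0,0,36]';
python3 - <<'E'
from h import *
s,m=state(); w=cam("wrist");c=cam("scene")
a=c["frame"][130:310,165:405]; a=cv2.resize(a,None,fx=3.3,fy=3.3,interpolation=cv2.INTER_CUBIC)
cv2.imwrite("pics/s23.png",a)
d=cam("top"); caddy(d); cv2.imwrite("pics/t23.png",d["frame"])
E
```

```text
clock: 34.48
tool_pos: [505.3, 90.1, 133.1]
eef_rot: [2.023, 2.402, 0.001]
wrist_force: [0.3, -0.6, -0.5]
grip_width: 0.505
clock: 35.48
tool_pos: [455.3, 81.7, 240.2]
eef_rot: [-2.024, -2.402, 0.0]
wrist_force: [-0.7, -0.0, -3.1]
grip_width: 0.505
t 35.48 tcp [455.3  81.7 240.2] F [-0.7 -0.  -3.1] g 43.1 
X [-0.17   0.986 -0.   ] Y [ 0.986  0.17  -0.   ] Z [-0. -0. -1.] q [-0.06  0.25  1.77 -0.    1.12 -1.81]
size (208.51644897460938, 80.78871154785156) u (np.float64(12.187548037593906), np.float32(14.77227), np.float64(9.602825872551094)) v (np.float64(534.3978982922825), np.float64(535.0033161158151), np.float32(533.7925))
caddy ctr [ 436.5 -308.5] +y axis [0.596 0.803] x axis [ 0.803 -0.596]
```

View pics/s23.png

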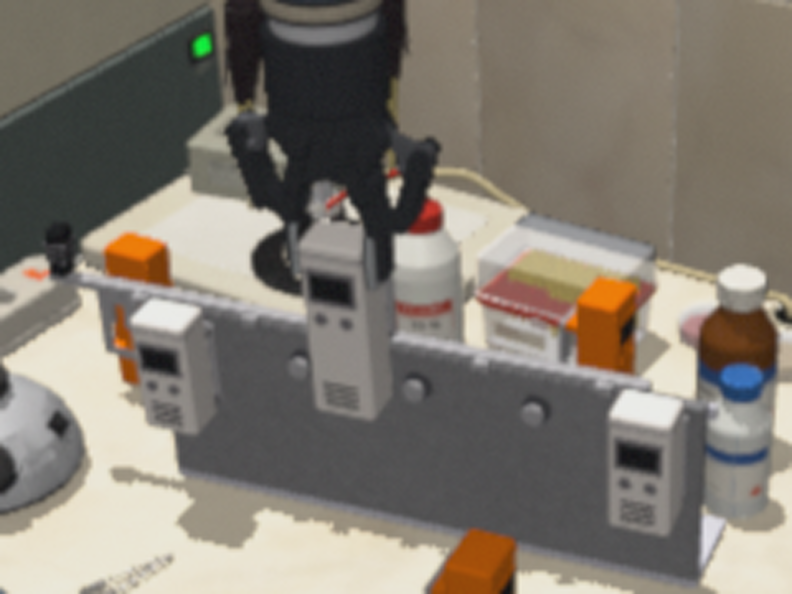

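View pics/t23.png

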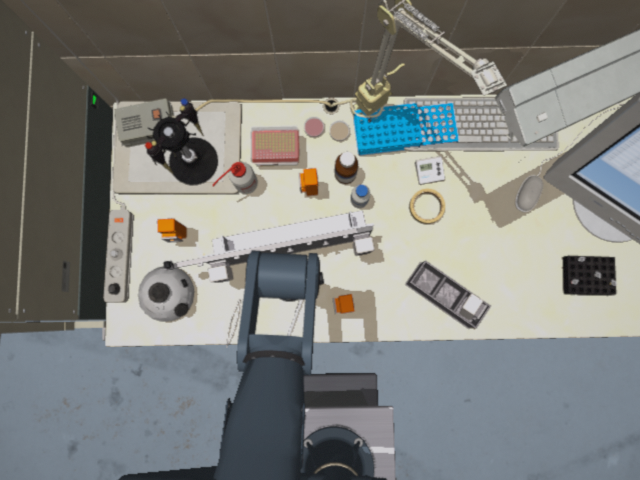

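The second logger is off its stud. The caddy now measures centre (436.5,-308.5), +y axis (0.596,0.803), a small shift. I'll rotate and travel to compartment a.

```bash
python3 -m crank '[0,0,0,0,0,10.5,36, 0,0,0,0,0,10.5,36, 0,0,0,0,0,10.5,36, 0,0,0,0,0,10.5,36, 0,0,0,0,0,10.5,36, 0,0,0,0,0,10.5,36, 0,0,0,0,0,10.5,36, 0,0,0,0,0,10.5,36, 0,0,0,0,0,10.5,36, 0,0,0,0,0,10.5,36, 0,0,0,0,0,10.5,36, 0,0,0,0,0,10.5,36, 0,0,0,0,0,10,36, 0,0,0,0,0,0,36]'
python3 -c "
from h import *; s,m=state(); print(m.T@(np.array([478.7,-251.6,s['tool_pos'][2]])-s['tool_pos']),np.degrees(np.arctan2(m[1,0],m[0,0])))
Z=m[:,2]; print(np.degrees(m.T@[-Z[1],Z[0],0]))"
```

```text
clock: 37.38
tool_pos: [439.9, 82.1, 218.2]
eef_rot: [2.944, -1.057, -0.072]
wrist_force: [0.4, 0.0, -2.8]
grip_width: 0.501
t 37.38 tcp [439.9  82.1 218.2] F [ 0.4  0.  -2.8] g 42.7 
X [ 0.771 -0.636 -0.039] Y [-0.636 -0.772  0.028] Z [-0.047  0.003 -0.999] q [-0.07  0.28  1.8   0.    1.11  0.62]
[242.1557067  232.80152192  -2.93382143] -39.54046515606068
[ 1.58189489e+00  2.21416807e+00 -2.00393034e-19]
```

```bash
python3 -m crank '[0,0,-15,1.6,2.2,0,36, 0,0,-12,0,0,-2.9,36, 19,20,0,0,0,0,36, 19,20,0,0,0,0,36, 19,20,0,0,0,0,36, 19,20,0,0,0,0,36, 19,20,0,0,0,0,36, 19,20,0,0,0,0,36, 19,20,0,0,0,0,36, 19,20,0,0,0,0,36, 19,18,0,0,0,0,36, 0,0,0,0,0,0,36, 0,0,0,0,0,0,36]'
python3 - <<'E'
from h import *; s,m=state(); print(m.T@(np.array([478.7,-251.6,s['tool_pos'][2]])-s['tool_pos']),np.degrees(np.arctan2(m[1,0],m[0,0])))
Z=m[:,2]; print(np.degrees(m.T@[-Z[1],Z[0],0]))
w=cam("wrist"); cv2.imwrite("pics/w24.png",w["frame"])
E
```

```text
clock: 39.0
tool_pos: [471.7, -167.0, 234.4]
eef_rot: [-3.001, 0.92, 0.032]
wrist_force: [0.1, -0.1, -1.1]
grip_width: 0.503
t 39.0 tcp [ 471.7 -167.   234.4] F [ 0.1 -0.1 -1.1] g 43.0 
X [ 0.828 -0.56  -0.02 ] Y [-0.56  -0.828  0.003] Z [-0.018  0.009 -1.   ] q [-0.56  0.32  1.68 -0.    1.16  0.03]
[53.19807704 66.19233818 -0.84997019] -34.08751228586169
[ 1.85537765e-01  1.14611066e+00 -1.39582847e-19]
```

View pics/w24.png

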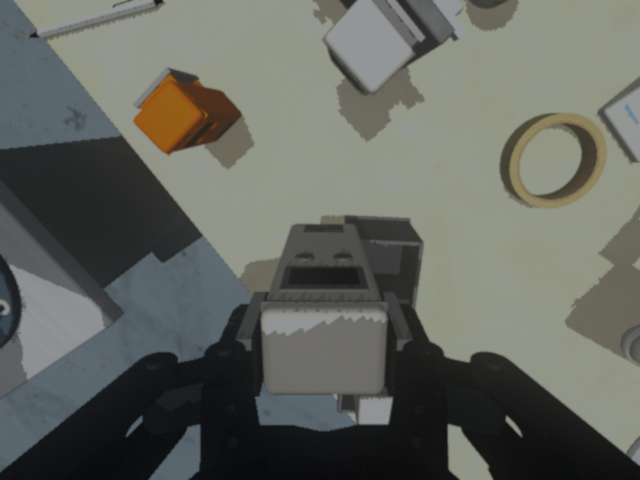

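```bash
python3 -m crank '[0,0,0,0.2,1.1,2.5,36, 10,11,0,0,0,0,36, 10,11,0,0,0,0,36, 10,11,0,0,0,0,36, 10,11,0,0,0,0,36, 10,11,0,0,0,0,36, 0,0,0,0,0,0,36, 0,0,0,0,0,0,36]'
python3 - <<'E'
from h import *; s,m=state(); print(m.T@(np.array([478.7,-251.6,s['tool_pos'][2]])-s['tool_pos']),np.degrees(np.arctan2(m[1,0],m[0,0])))
Z=m[:,2]; print(np.degrees(m.T@[-Z[1],Z[0],0]))
w=cam("wrist"); cv2.imwrite("pics/w25.png",w["frame"])
for r in (305,394):
    p=onz(w,323.5,r,s["tool_pos"][2]+69.6); print(r,m.T@(p-s["tool_pos"]))
E
```

```text
clock: 40.05
tool_pos: [479.8, -244.9, 233.9]
eef_rot: [-2.985, 0.979, 0.002]
wrist_force: [0.4, 0.0, -1.8]
grip_width: 0.508
t 40.05 tcp [ 479.8 -244.9  233.9] F [ 0.4  0.  -1.8] g 43.4 
X [ 0.806 -0.592 -0.001] Y [-0.592 -0.806  0.   ] Z [-0.001  0.001 -1.   ] q [-0.68  0.37  1.6  -0.    1.17 -0.05]
[ 3.10505888e+00  6.00538854e+00 -2.70700086e-03] -36.32686348111801
[1.33822748e-02 7.58328114e-02 1.51011557e-21]
305 [ -0.26561159 -20.6235212  -69.60452825]
394 [ -0.27847085  14.17271495 -69.59638404]
```

View pics/w25.png

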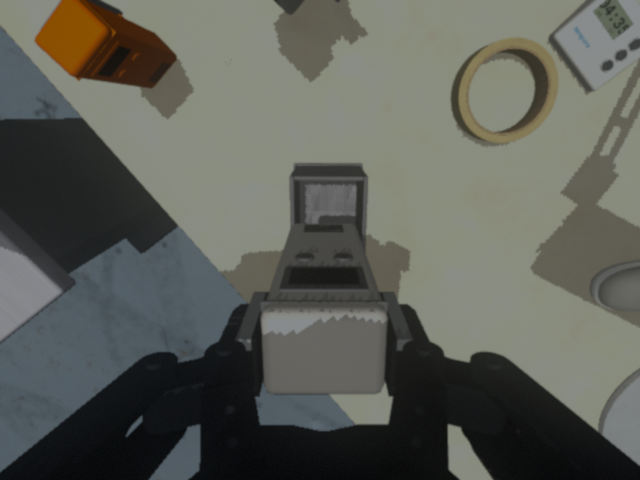

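```bash
python3 - <<'E'
from h import *; s,m=state(); w=cam("wrist")
a=w["frame"][150:250,270:390]; cv2.imwrite("pics/w25c.png",cv2.resize(a,None,fx=6,fy=6,interpolation=cv2.INTER_NEAREST))
for u,v in ((291,179),(367,179),(329,164),(329,179)): print(m.T@(onz(w,u,v,79)-s["tool_pos"]))
E
```

```text
t 40.1 tcp [ 479.8 -244.9  233.9] F [ 0.1  0.1 -2.3] g 43.3 
X [ 0.806 -0.592 -0.001] Y [-0.592 -0.806  0.   ] Z [-0.001  0.    -1.   ] q [-0.68  0.37  1.6  -0.    1.17 -0.05]
[-28.83276077 -24.09224403 154.96004147]
[ 38.56669662 -24.06929047 154.89857084]
[  4.81039652 -37.25371694 154.92315881]
[  4.86486469 -24.08076796 154.92930807]
```

View pics/w25c.png

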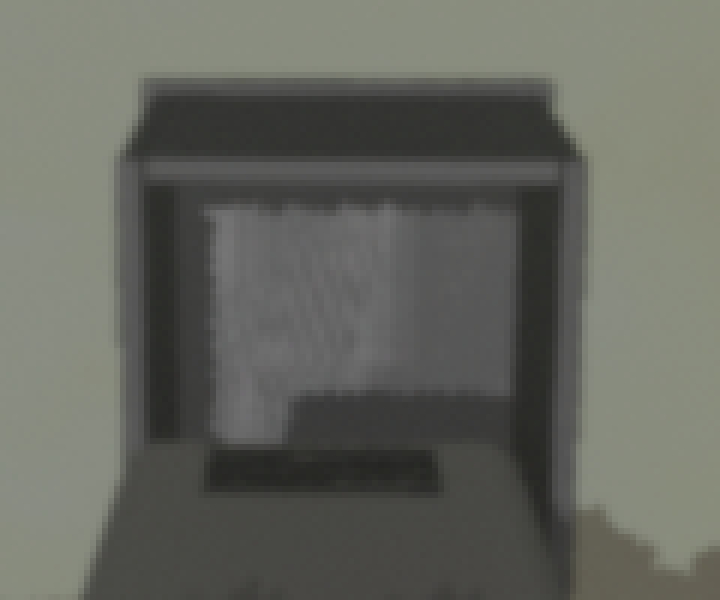

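From the rim, the compartment centre is at tool (4.4, 8.4). The case centre should move by about (+4, +5), which agrees with the top-camera figure.

```bash
python3 -m crank '[4,5,0,0,0,0.2,36, 0,0,12,0,0,0,36, 0,0,12,0,0,0,36, 0,0,12,0,0,0,36, 0,0,12,0,0,0,36, 0,0,12,0,0,0,36, 0,0,0,0,0,0,36, 0,0,0,0,0,0,36]'
python3 - <<'E'
from h import *; s,m=state(); w=cam("wrist")
Z=m[:,2]; print(np.degrees(m.T@[-Z[1],Z[0],0]))
print("rel to start target",m.T@(np.array([479.8+4*.806-5*.592,-244.9-4*.592-5*.806,s['tool_pos'][2]])-s['tool_pos']))
a=w["frame"][130:280,250:400]; cv2.imwrite("pics/w26c.png",cv2.resize(a,None,fx=4,fy=4,interpolation=cv2.INTER_NEAREST))
E
```

```text
clock: 41.15
tool_pos: [479.4, -249.6, 168.6]
eef_rot: [-2.983, 0.981, 0.006]
wrist_force: [-0.2, -0.7, -2.2]
grip_width: 0.503
t 41.15 tcp [ 479.4 -249.6  168.6] F [-0.2 -0.7 -2.2] g 42.9 
X [ 0.805 -0.594 -0.004] Y [-0.594 -0.805  0.   ] Z [-0.003  0.002 -1.   ] q [-0.69  0.45  1.67 -0.    1.02 -0.05]
[2.10424873e-03 2.27839573e-01 2.25521283e-20]
rel to start target [ 1.50933807  0.95766585 -0.00596684]
```

View pics/w26c.png

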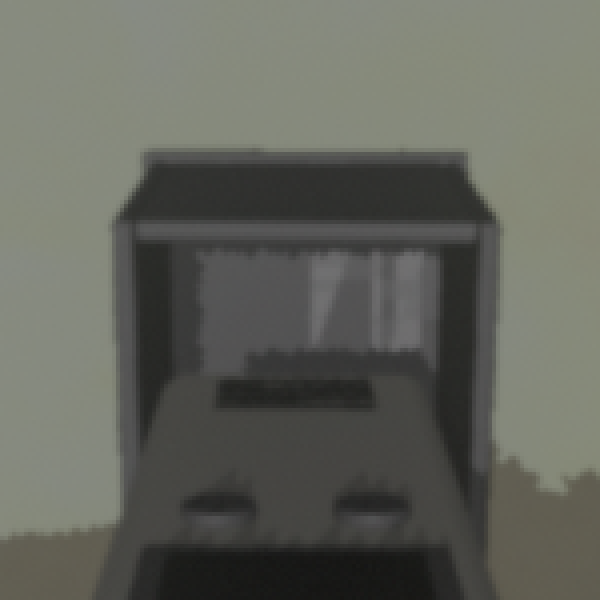

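```bash
python3 - <<'E'
from h import *; s,m=state(); w=cam("wrist")
print(m.T@(onz(w,326.3,190.2,79)-s["tool_pos"]))
E
python3 -m crank '[1.5,1,10,0,0.2,0,36, 0,0,10,0,0,0,36, 0,0,10,0,0,0,36, 0,0,0,0,0,0,36, 0,0,0,0,0,0,36]'
python3 - <<'E'
from h import *; s,m=state(); w=cam("wrist")
Z=m[:,2]; print(np.degrees(m.T@[-Z[1],Z[0],0]))
a=w["frame"][130:280,250:400]; cv2.imwrite("pics/w27c.png",cv2.resize(a,None,fx=4,fy=4,interpolation=cv2.INTER_NEAREST))
E
```

```text
t 41.2 tcp [ 479.3 -249.6  168.6] F [ 0.1  0.7 -2.2] g 42.8 
X [ 0.805 -0.594 -0.004] Y [-0.594 -0.805  0.   ] Z [-0.003  0.002 -1.   ] q [-0.69  0.45  1.67 -0.    1.02 -0.05]
[  1.92802736 -26.8040657   89.61130049]
clock: 41.88
tool_pos: [480.3, -251.7, 137.0]
eef_rot: [2.984, -0.981, 0.001]
wrist_force: [-1.0, -0.1, -2.4]
grip_width: 0.507
t 41.88 tcp [ 480.3 -251.7  137. ] F [-1.  -0.1 -2.4] g 43.3 
X [ 0.805 -0.594  0.001] Y [-0.594 -0.805  0.   ] Z [ 0.001 -0.001 -1.   ] q [-0.69  0.5   1.7  -0.    0.94 -0.05]
[ 7.74101699e-03 -5.41012766e-02  4.59136782e-22]
```

View pics/w27c.png

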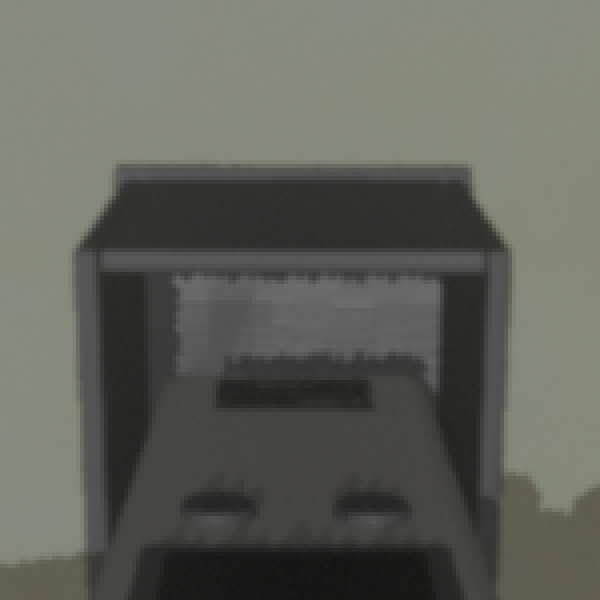

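Aligned: rim centre at column 323.5, and the wall is about 7 mm ahead of the case front. I'll continue down.

```bash
python3 -m crank '[0,0,8,0,0,0,36, 0,0,8,0,0,0,36, 0,0,8,0,0,0,36, 0,0,0,0,0,0,36]'; python3 -m crank '[0,0,8,0,0,0,36, 0,0,8,0,0,0,36, 0,0,8,0,0,0,36, 0,0,0,0,0,0,36]'
python3 - <<'E'
from h import *; s,m=state(); w=cam("wrist")
Z=m[:,2]; print(np.degrees(m.T@[-Z[1],Z[0],0]), m.T@(np.array([480.3,-251.7,s['tool_pos'][2]])-s['tool_pos']))
cv2.imwrite("pics/w28.png",w["frame"])
E
```

```text
clock: 42.42
tool_pos: [480.4, -251.7, 111.6]
eef_rot: [2.984, -0.981, 0.002]
wrist_force: [-0.5, 0.5, -1.6]
grip_width: 0.509
clock: 42.92
tool_pos: [482.0, -251.4, 88.8]
eef_rot: [-2.983, 0.983, -0.007]
wrist_force: [-1.1, 0.1, 0.2]
grip_width: 0.504
t 42.92 tcp [ 482.  -251.4   88.8] F [-1.1  0.1  0.2] g 43.1 
X [ 0.804 -0.595  0.004] Y [-0.595 -0.804 -0.002] Z [ 0.004 -0.001 -1.   ] q [-0.69  0.57  1.74  0.    0.83 -0.05]
[-1.01922075e-01 -2.19195513e-01 -5.03806071e-22] [-1.19447433  1.21529363 -0.0067316 ]
```

View pics/w28.png

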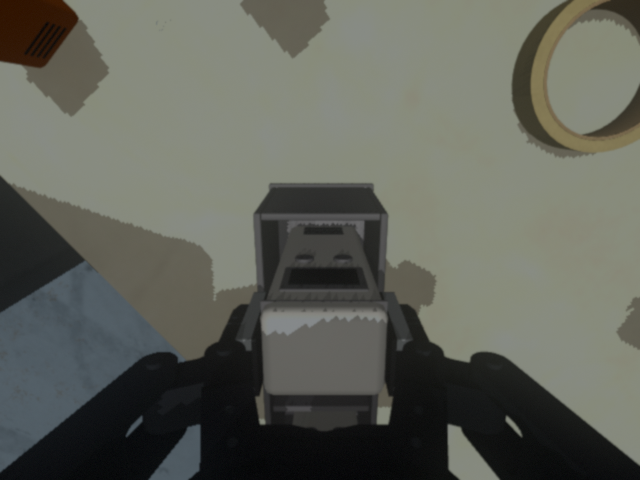

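```bash
python3 -m crank '[-1,1,0,0,0,0,36, 0,0,6,0,0,0,36, 0,0,6,0,0,0,36, 0,0,0,0,0,0,36]'; python3 -m crank '[0,0,6,0,0,0,36, 0,0,4,0,0,0,36, 0,0,0,0,0,0,36]';python3 -m crank '[0,0,3,0,0,0,36, 0,0,0,0,0,0,36]'
python3 - <<'E'
from h import *; s,m=state(); w=cam("wrist")
cv2.imwrite("pics/w29.png",w["frame"])
c=cam("scene"); a=c["frame"][230:430,340:510]; cv2.imwrite("pics/s29.png",cv2.resize(a,None,fx=3,fy=3,interpolation=cv2.INTER_CUBIC))
E
```

```text
clock: 43.48
tool_pos: [485.4, -247.8, 86.2]
eef_rot: [-2.975, 0.988, -0.022]
wrist_force: [0.8, 0.5, -2.6]
grip_width: 0.504
clock: 43.85
tool_pos: [488.6, -244.9, 83.0]
eef_rot: [-2.969, 0.991, -0.031]
wrist_force: [0.0, -0.1, -1.4]
grip_width: 0.513
clock: 44.1
tool_pos: [489.1, -244.8, 79.5]
eef_rot: [-2.968, 0.992, -0.032]
wrist_force: [0.2, 0.9, -1.4]
grip_width: 0.505
t 44.1 tcp [ 489.1 -244.8   79.5] F [ 0.2  0.9 -1.4] g 43.2 
X [ 0.799 -0.601  0.016] Y [-0.601 -0.799 -0.018] Z [ 0.023  0.005 -1.   ] q [-0.68  0.59  1.75  0.03  0.79 -0.05]
```

View pics/s29.png

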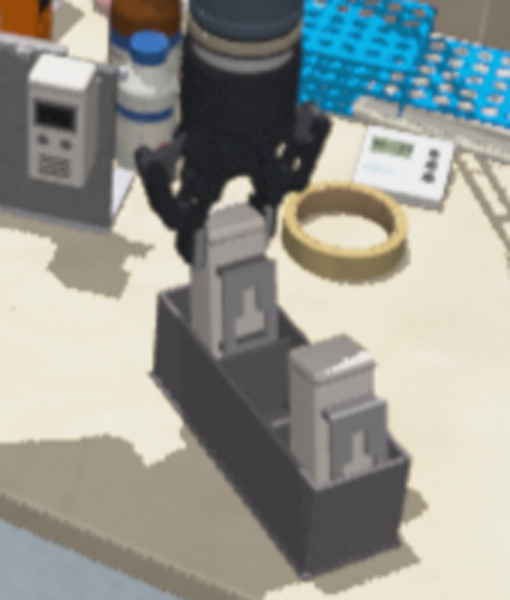

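View pics/w29.png

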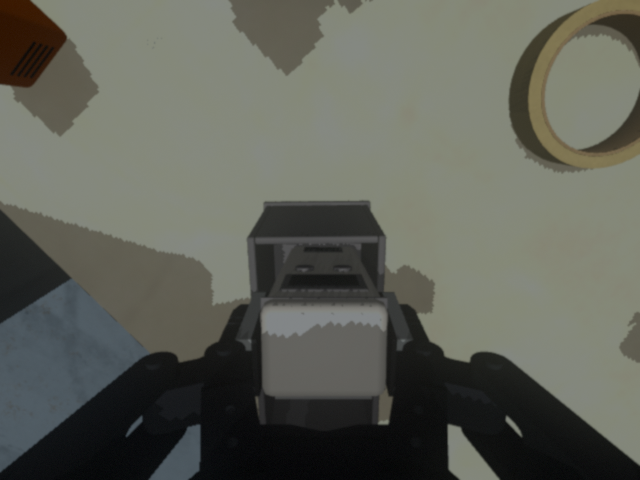

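```bash
python3 - <<'E'
from h import *; s,m=state(); w=cam("wrist")
for r in (238,243): print(r,m.T@(onz(w,317,r,79)-s["tool_pos"]))
a=w["frame"][190:320,230:410]; cv2.imwrite("pics/w29c.png",cv2.resize(a,None,fx=4,fy=4,interpolation=cv2.INTER_NEAREST))
for r in (300,398):
    p=onz(w,323.5,r,s["tool_pos"][2]+69.6); print(r,m.T@(p-s["tool_pos"]))
d=cam("top");cv2.imwrite("pics/t29.png",cv2.resize(d["frame"][220:350,370:510],None,fx=5,fy=5,interpolation=cv2.INTER_NEAREST)); caddy(d)
E
```

```text
t 44.2 tcp [ 489.1 -244.8   79.5] F [ 1.7  1.1 -1.4] g 43.0 
X [ 0.799 -0.601  0.015] Y [-0.601 -0.799 -0.018] Z [ 0.023  0.005 -1.   ] q [-0.68  0.59  1.75  0.03  0.79 -0.05]
238 [ -3.43299889 -20.00049842   0.77585011]
243 [ -3.44717295 -17.3726362    0.72860193]
300 [ -0.26101427 -22.21156518 -69.22600806]
398 [ -0.27515501  15.61391241 -69.90316107]
```

View pics/w29c.png

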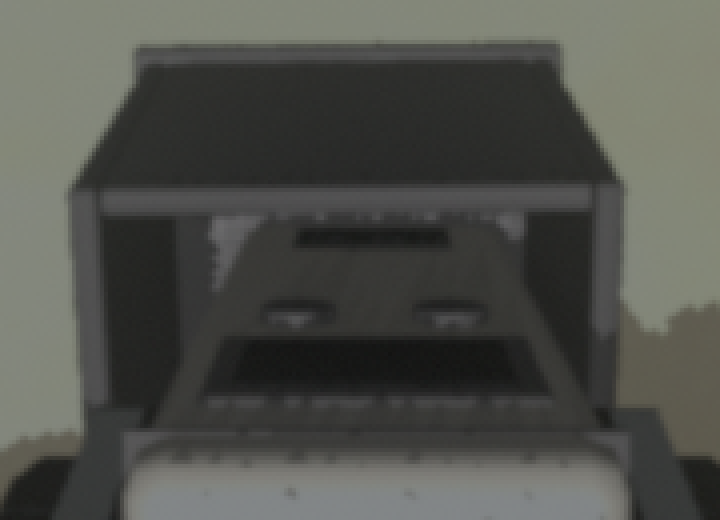

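View pics/t29.png

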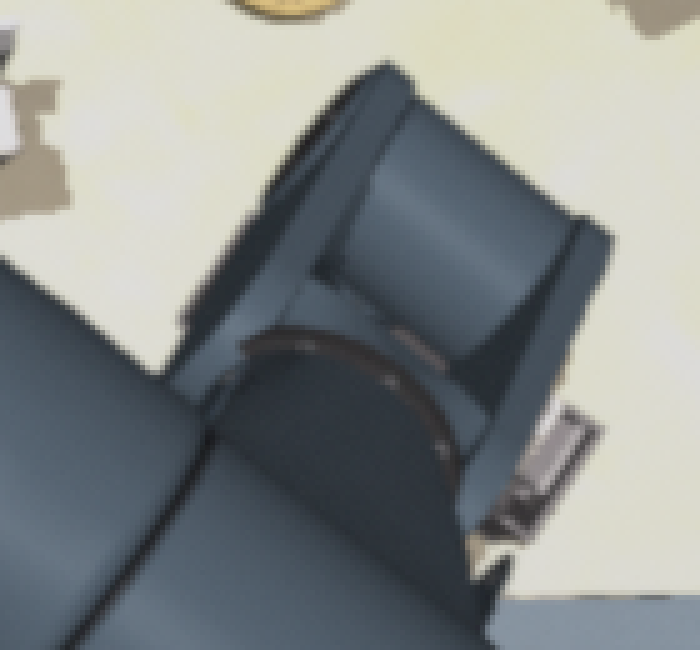

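The plate is now cut off by the divider in the scene view, so it is inside compartment a. I'll level the tool, re-centre and continue down.

```bash
python3 -m crank '[-3,1.5,0,-1,-0.9,0,36, 0,0,0,0,0,0,36]'; python3 -m crank '[0,0,4,0,0,0,36, 0,0,4,0,0,0,36, 0,0,0,0,0,0,36]'
python3 -c "from h import *; s,m=state()"
```

```text
clock: 44.55
tool_pos: [487.1, -244.3, 79.1]
eef_rot: [-2.979, 0.997, -0.002]
wrist_force: [0.9, 2.1, -1.7]
grip_width: 0.504
clock: 44.92
tool_pos: [486.7, -244.2, 70.2]
eef_rot: [-2.978, 0.997, -0.0]
wrist_force: [2.4, 1.6, -1.3]
grip_width: 0.508
t 44.92 tcp [ 486.7 -244.2   70.2] F [ 2.4  1.6 -1.3] g 43.4 
X [ 0.798 -0.602 -0.   ] Y [-0.602 -0.798 -0.001] Z [ 0.     0.001 -1.   ] q [-0.67  0.6   1.74  0.    0.79 -0.03]
```

```bash
python3 -m crank '[0,-2,2,0,0,0,36, 0,0,3,0,0,0,36, 0,0,0,0,0,0,36]'; python3 -m crank '[0,0,3,0,0,0,36, 0,0,0,0,0,0,36]'
python3 - <<'E'
from h import *; s,m=state()
c=cam("scene"); a=c["frame"][230:430,340:510]; cv2.imwrite("pics/s30.png",cv2.resize(a,None,fx=3,fy=3,interpolation=cv2.INTER_CUBIC))
E
```

```text
clock: 45.3
tool_pos: [487.2, -243.1, 65.6]
eef_rot: [2.979, -0.997, -0.001]
wrist_force: [0.7, 0.5, 0.6]
grip_width: 0.507
clock: 45.55
tool_pos: [487.4, -243.2, 66.0]
eef_rot: [2.978, -0.996, 0.0]
wrist_force: [0.0, -0.3, -1.2]
grip_width: 0.51
t 45.55 tcp [ 487.4 -243.2   66. ] F [ 0.  -0.3 -1.2] g 43.6 
X [ 0.799 -0.602  0.   ] Y [-0.602 -0.799  0.001] Z [-0.    -0.001 -1.   ] q [-0.67  0.61  1.75 -0.    0.78 -0.02]
```

View pics/s30.png

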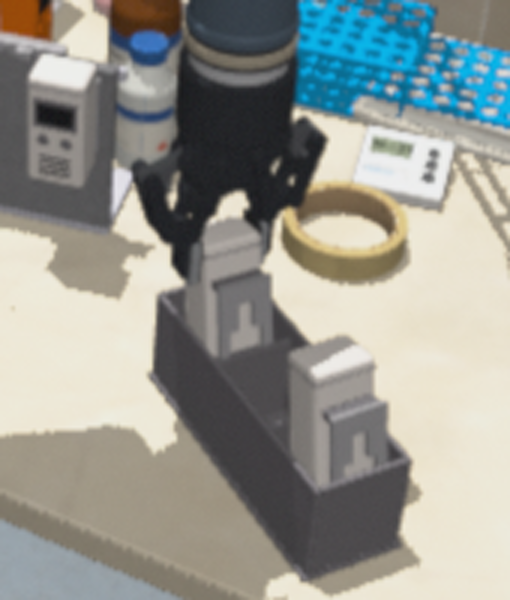

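On the floor at TCP z 66, with about zero force. I'll release and rise.

```bash
python3 -m crank '[0,0,0,0,0,0,60, 0,0,0,0,0,0,60, 0,0,0,0,0,0,60, 0,0,-12,0,0,0,60, 0,0,-20,0,0,0,60, 0,0,-30,0,0,0,60, 0,0,-40,0,0,0,60, 0,0,-40,0,0,0,60, 0,0,0,0,0,0,60]'
python3 - <<'E'
from h import *; s,m=state()
w=cam("wrist"); cv2.imwrite("pics/w31.png",w["frame"])
c=cam("scene"); a=c["frame"][230:430,340:510]; cv2.imwrite("pics/s31.png",cv2.resize(a,None,fx=3,fy=3,interpolation=cv2.INTER_CUBIC))
E
```

```text
clock: 46.72
tool_pos: [487.9, -244.2, 214.5]
eef_rot: [2.977, -0.996, 0.003]
wrist_force: [-0.3, 0.2, 0.8]
grip_width: 0.704
t 46.73 tcp [ 487.9 -244.2  214.5] F [-0.3  0.2  0.8] g 60.1 
X [ 0.799 -0.602  0.003] Y [-0.602 -0.799  0.002] Z [ 0.001 -0.003 -1.   ] q [-0.67  0.4   1.61 -0.    1.13 -0.02]
```

View pics/w31.png

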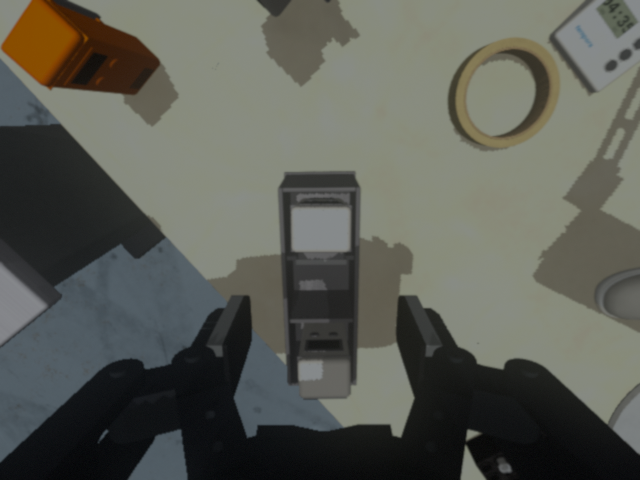

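View pics/s31.png

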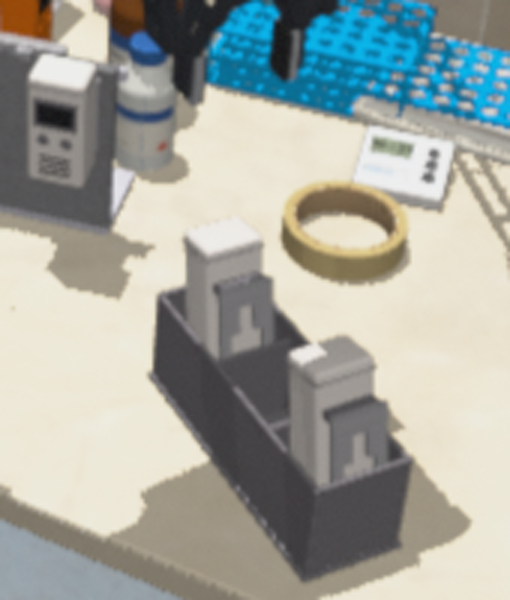

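Both long loggers stand upright in the caddy, at wrist (321,230) and (325,375). Back to the lock grip.

```bash
python3 -m crank '[0,0,-25,0,0,0,50, -17.5,-26,0,0,0,0,50, -17.5,-26,0,0,0,0,50, -17.5,-26,0,0,0,0,50, -17.5,-26,0,0,0,0,50, -17.5,-26,0,0,0,0,50, -17.5,-26,0,0,0,0,50, -17.5,-26,0,0,0,0,50, -17.5,-26,0,0,0,0,50, -17.5,-26,0,0,0,0,50, -17.5,-26,0,0,0,0,50, 0,0,0,0,0,0,50]'
python3 -c "
from h import *; s,m=state(); print(m.T@(np.array([519,387,240])-s['tool_pos']),np.degrees(np.arctan2(m[1,0],m[0,0])))
Z=m[:,2]; print(np.degrees(m.T@[-Z[1],Z[0],0]))"
```

```text
clock: 48.32
tool_pos: [489.9, 83.5, 221.2]
eef_rot: [-2.976, 1.001, 0.074]
wrist_force: [0.1, -0.2, 0.3]
grip_width: 0.585
t 48.33 tcp [489.9  83.5 221.2] F [ 0.1 -0.2  0.3] g 49.9 
X [ 0.796 -0.604 -0.045] Y [-0.604 -0.797  0.014] Z [-0.044  0.016 -0.999] q [-0.07  0.34  1.69  0.01  1.16  0.58]
[-160.99954094 -259.16368932  -15.26901812] -37.1994203796649
[ 8.22186824e-01  2.57577132e+00 -1.87794142e-18]
```

```bash
python3 -m crank '[0,0,-20,0.8,2.6,0,50, -16,-26,0,0,0,0,50, -16,-26,0,0,0,0,50, -16,-26,0,0,0,0,50, -16,-26,0,0,0,0,50, -16,-26,0,0,0,0,50, -16,-26,0,0,0,0,50, -16,-26,0,0,0,0,50, -16,-26,0,0,0,0,50, -16,-26,0,0,0,0,50, -16,-26,0,0,0,0,50, 0,0,0,0,0,0,50]'
python3 -c "
from h import *; s,m=state(); print(m.T@(np.array([519,387,240])-s['tool_pos']),np.degrees(np.arctan2(m[1,0],m[0,0])))
Z=m[:,2]; print(np.degrees(m.T@[-Z[1],Z[0],0]))"
```

```text
clock: 49.82
tool_pos: [519.0, 379.8, 223.7]
eef_rot: [2.948, -1.01, -0.031]
wrist_force: [-0.6, 0.1, -0.5]
grip_width: 0.584
t 49.83 tcp [519.  379.8 223.7] F [-0.6  0.1 -0.5] g 49.9 
X [ 0.79  -0.613 -0.011] Y [-0.613 -0.79   0.03 ] Z [-0.027 -0.017 -0.999] q [ 0.46  0.54  1.33 -0.    1.31  1.12]
[ -4.55590053  -5.1646719  -16.40435522] -37.83632633340782
[1.71569279e+00 6.12994538e-01 9.96878986e-19]
```

```bash
python3 -m crank '[0,0,-10,0,0,-10.5,50, 0,0,0,0,0,-10.5,50, 0,0,0,0,0,-10.5,50, 0,0,0,0,0,-10.5,50, 0,0,0,0,0,-10.5,50, 0,0,0,0,0,-10.5,50, 0,0,0,0,0,-10.5,50, 0,0,0,0,0,-10.5,50, 0,0,0,0,0,-10.5,50, 0,0,0,0,0,-10.5,50, 0,0,0,0,0,-10.5,50, 0,0,0,0,0,-10.5,50, 0,0,0,0,0,0,50]'
python3 -c "
from h import *; s,m=state(); print(m.T@(np.array([519,387,240])-s['tool_pos']),np.degrees(np.arctan2(m[1,0],m[0,0])))
Z=m[:,2]; print(np.degrees(m.T@[-Z[1],Z[0],0]))"
```

```text
clock: 51.45
tool_pos: [517.5, 350.8, 221.0]
eef_rot: [-2.197, -2.232, 0.108]
wrist_force: [0.2, -0.4, -0.2]
grip_width: 0.585
t 51.45 tcp [517.5 350.8 221. ] F [ 0.2 -0.4 -0.2] g 50.0 
X [-0.017  0.999 -0.043] Y [ 0.998  0.015 -0.055] Z [-0.054 -0.043 -0.998] q [ 0.43  0.54  1.34 -0.02  1.33 -1.16]
[ 35.37303479   1.04081901 -20.63120793] 90.98210818446766
[-3.12825451e+00  2.43564507e+00 -3.25823519e-18]
```

```bash
python3 -m crank '[0,0,-20,-3.1,2.4,0,50, 0,0,0,0,0,-9,50, 10,0,0,0,0,0,50, 12,0,0,0,0,0,50, 12,0,0,0,0,0,50, 0,0,0,0,0,0,50]'
python3 - <<'E'
from h import *; s,m=state(); print(m.T@(np.array([519,387,240])-s['tool_pos']),np.degrees(np.arctan2(m[1,0],m[0,0])))
Z=m[:,2]; print(np.degrees(m.T@[-Z[1],Z[0],0]))
w=cam("wrist"); cv2.imwrite("pics/w33.png",w["frame"])
E
```

```text
clock: 52.2
tool_pos: [512.3, 383.5, 238.6]
eef_rot: [-2.04, -2.388, 0.008]
wrist_force: [-0.5, -0.5, -0.3]
grip_width: 0.585
t 52.2 tcp [512.3 383.5 238.6] F [-0.5 -0.5 -0.3] g 50.0 
X [-0.156  0.988 -0.003] Y [ 0.988  0.156 -0.005] Z [-0.004 -0.003 -1.   ] q [ 0.47  0.51  1.34 -0.    1.3  -1.26]
[ 2.38695216  7.11799608 -1.46746512] 98.97574709848081
[-2.58832046e-01  1.45881327e-01  4.51814142e-20]
```

View pics/w33.png

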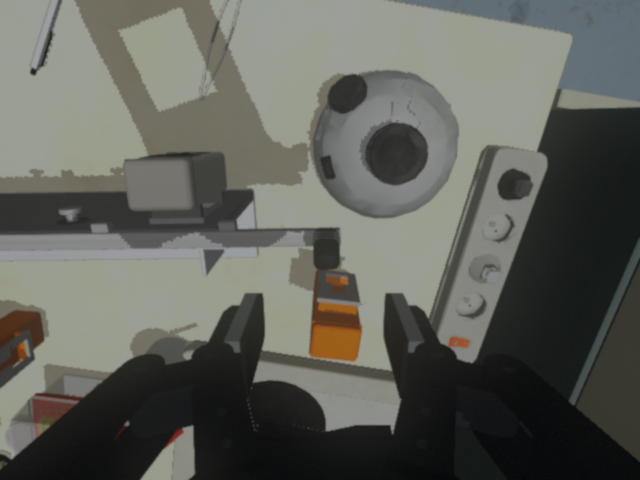

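The grip is at (327,254), still at the open position. I'll align and descend.

```bash
python3 -m crank '[2.3,6.5,0,0,0,-1,50, 0,0,15,0,0,0,50, 0,0,15,0,0,0,50, 0,0,15,0,0,0,50, 0,0,15,0,0,0,50, 0,0,0,0,0,0,50]'
python3 - <<'E'
from h import *; s,m=state(); print(m.T@(np.array([518.4,386,142])-s['tool_pos']),np.degrees(np.arctan2(m[1,0],m[0,0])))
w=cam("wrist"); cv2.imwrite("pics/w34.png",w["frame"])
E
```

```text
clock: 53.0
tool_pos: [517.5, 384.7, 172.0]
eef_rot: [-2.019, -2.404, 0.016]
wrist_force: [-0.1, 0.0, 0.8]
grip_width: 0.587
t 53.0 tcp [517.5 384.7 172. ] F [-0.1  0.   0.8] g 50.1 
X [-0.173  0.985 -0.005] Y [ 0.985  0.173 -0.009] Z [-0.008 -0.006 -1.   ] q [ 0.47  0.59  1.4  -0.    1.17 -1.28]
[ 1.22409923  1.36181575 30.01784372] 99.9386940610978
```

View pics/w34.png

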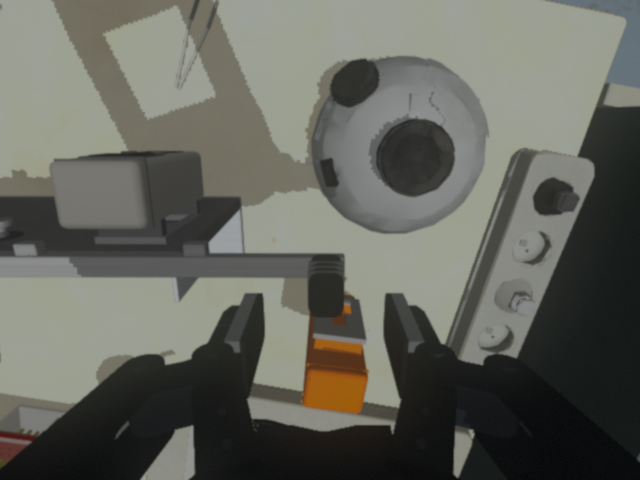

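```bash
python3 -m crank '[1.2,1,10,-0.5,0.3,0,50, 0,0,10,0,0,0,50, 0,0,9,0,0,0,50, 0,0,0,0,0,0,50, 0,0,0,0,0,0,10, 0,0,0,0,0,0,10, 0,0,0,0,0,0,10, 0,0,0,0,0,0,10, 0,0,0,0,0,0,10]'
python3 -c "from h import *; s,m=state()"
```

```text
clock: 54.18
tool_pos: [520.2, 386.1, 143.7]
eef_rot: [2.019, 2.404, 0.007]
wrist_force: [0.1, -1.3, -1.3]
grip_width: 0.174
t 54.17 tcp [520.2 386.1 143.7] F [ 0.1 -1.3 -1.3] g 14.9 
X [-0.173  0.985  0.001] Y [0.985 0.173 0.005] Z [ 0.005  0.002 -1.   ] q [ 0.47  0.61  1.43 -0.    1.1  -1.28]
```

Held at 14.9 mm. I'll slide it shut.

```bash
python3 -m crank '[-5,0,0,0,0,0,10, -5,0,0,0,0,0,10, -5,0,0,0,0,0,10, -5,0,0,0,0,0,10, -5,0,0,0,0,0,10, -5,0,0,0,0,0,10, 0,0,0,0,0,0,10]'
python3 -m crank '[-4,0,0,0,0,0,10, -3,0,0,0,0,0,10, -3,0,0,0,0,0,10, -3,0,0,0,0,0,10, -2,0,0,0,0,0,10, 0,0,0,0,0,0,10]'
python3 -c "from h import *; s,m=state()"
```

```text
clock: 55.05
tool_pos: [525.4, 356.0, 143.7]
eef_rot: [2.02, 2.405, 0.01]
wrist_force: [0.2, 0.8, -0.9]
grip_width: 0.171
clock: 55.8
tool_pos: [527.1, 347.5, 143.7]
eef_rot: [-2.016, -2.401, -0.025]
wrist_force: [1.1, 0.8, -1.0]
grip_width: 0.173
t 55.8 tcp [527.1 347.5 143.7] F [ 1.1  0.8 -1. ] g 14.8 
X [-0.173  0.985  0.015] Y [0.985 0.173 0.008] Z [ 0.005  0.016 -1.   ] q [ 0.4   0.59  1.48  0.01  1.06 -1.35]
```

It's back at the closed position (y 347.5 against 347.2 at the start), against the stop. I'll release, rise and look.

```bash
python3 -m crank '[-3,0,0,0,0,0,10, -3,0,0,0,0,0,10, 0,0,0,0,0,0,10, 0,0,0,0,0,0,45, 0,0,0,0,0,0,45, 0,0,0,0,-0.8,0,45, 0,0,-12,0,0,0,45, 0,0,-25,0,0,0,50, 0,0,-25,0,0,0,50, 0,0,-40,0,0,0,50, 0,-30,0,0,0,0,50, 0,-30,0,0,0,0,50, 0,-30,0,0,0,0,50, 0,0,0,0,0,0,50, 0,0,0,0,0,0,50]'
python3 - <<'E'
from h import *; s,m=state()
w=cam("wrist"); cv2.imwrite("pics/w36.png",w["frame"])
c=cam("scene"); a=c["frame"][180:420,165:485]; cv2.imwrite("pics/s36.png",cv2.resize(a,None,fx=2.5,fy=2.5,interpolation=cv2.INTER_CUBIC))
t=cam("top"); 
P=[]
for cc,st,r in tops(t):
    if 170<cc[0]<380 and 235<cc[1]<285: print(np.round(cc,1),np.round(onz(t,*cc,175),1))
cv2.imwrite("pics/t36.png",cv2.resize(t["frame"][190:340,150:500],None,fx=2.2,fy=2.2,interpolation=cv2.INTER_CUBIC))
E
```

```text
clock: 57.68
tool_pos: [440.0, 329.5, 256.8]
eef_rot: [2.019, 2.398, 0.038]
wrist_force: [-0.3, -0.6, 0.0]
grip_width: 0.587
t 57.67 tcp [440.  329.5 256.8] F [-0.3 -0.6  0. ] g 50.1 
X [-0.171  0.985  0.011] Y [0.985 0.17  0.023] Z [ 0.021  0.015 -1.   ] q [ 0.44  0.35  1.57  0.    1.2  -1.31]
[364.  244.4] [556.4 -84.8 175. ]
```

View pics/s36.png

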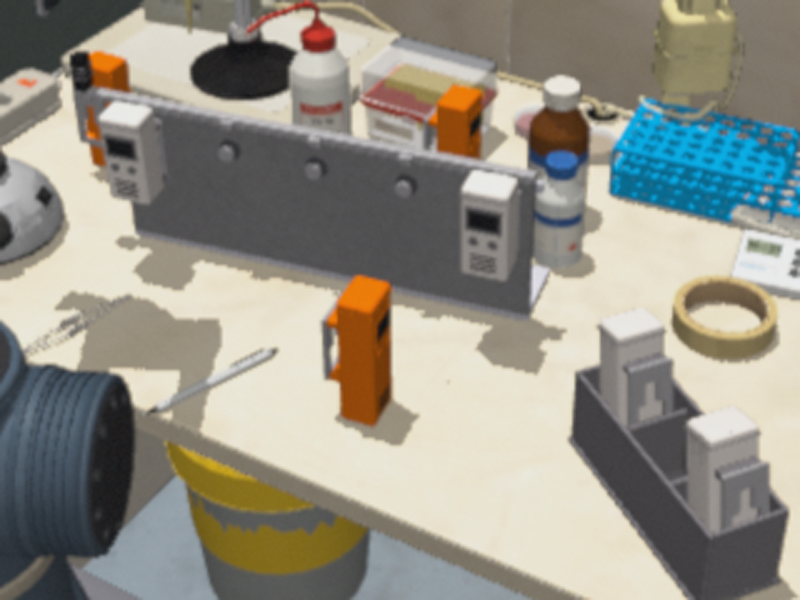

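View pics/t36.png

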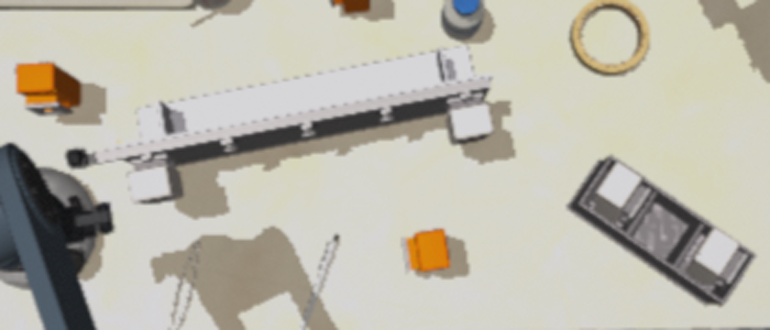

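View pics/w36.png

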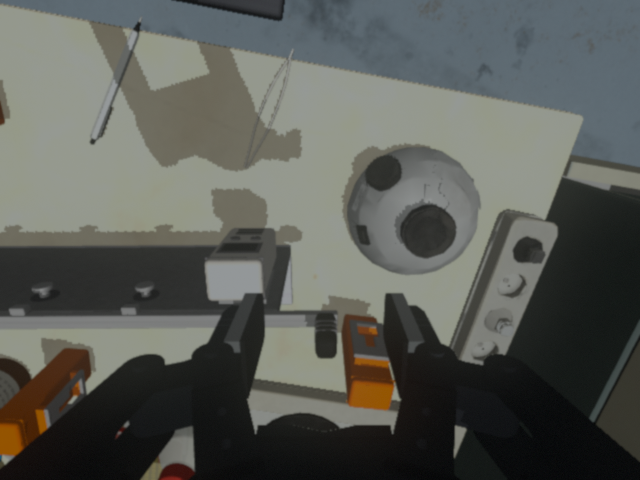

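The grip is back at its starting pixels: scene (198,206–208) against (197,206) at the start, and top (185,261) against (184.6,261.2). The short logger's top at (556.4,-84.8) is unchanged, and both long loggers stand in the caddy. The tool is clear, so I'll hand in.

```bash
python3 -c "
from plant import manip; print(manip.finish_job())"
```

```text
the job is handed in; nothing more can be done
None
```

I slid the lock bar open, moved both long data loggers (studs y = +90 and y = 0) into caddy compartments c and a, and slid the bar shut again. The job was handed in at about 58 s; the hand-in gave no verdict.

**Last checks:**
- **Lock bar:** the grip is back within about 1 px of its starting position in the top view and about 2 px in the scene view, and it was pushed against the stop.
- **Short loggers:** both still hang. The right one measured within 0.4 mm of where it started; the left one I only checked by eye in the last pictures.
- **Long loggers:** both stand upright in the caddy, by eye. Each stopped at the expected floor height (TCP z 65–66 mm against 64 predicted) before I let go.
- **Caddy and robot:** the caddy stands flat, the bottles look untouched, and the gripper was clear of everything.

**What disagreed or went wrong:**
- The visible fingertips sit about 30 mm behind the stated TCP, so my first closure on the lock grip missed, touching it only lightly. I corrected for this in every later grasp.
- Both insertions rubbed a compartment wall with a few newtons of force. The caddy moved about 1 cm, and I re-measured it before placing the second logger.

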